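Load the specimen station, latch its guard and lock it

ROBOT

A 6-joint arm with a two-finger parallel gripper is mounted at the origin on the work surface. World frame = base frame: x ahead of the robot, y to its left, z up, the work surface at z = 0. Lengths are in m, angles in rad, forces in N, time in s.
With the tool pointing down it reaches from about 0.375 to 0.9 m from the base axis. Payload 3.1 kg.
Tool frame: the origin (TCP) lies midway between the tips of the shut fingers; the grasp point (between the pads) lies robot.grip_depth behind it (robot.grip_depth is the distance from the TCP to the grasp point, in m); z points along the fingers, y is the line along which they close (so a half turn about z gives the same grasp; the last joint's range is limited). The gripper opens to 87 mm and grips with 3 to 60 N. Pads are 19 mm wide; open, the fingers measure 117 mm over their backs; the gripper's body (75 mm by 190 mm) begins 51 mm behind the grasp point.
Start: joints at [-1.498, 0.527, 1.433, -0, 1.181, -0.178], TCP at [0.155, -0.605, 0.201] pointing down, gripper open.
Joint ranges: [-3.08, 3.08], [-0.75, 2.2], [0.22, 2.44], [-1.43, 4.57], [0, 2.65], [-2.85, 2.85]. Speed limits (rad/s): [2.79, 2.79, 3.14, 3.14, 3.14, 3.14].

INTERFACE

Orientations are given as a unit quaternion [x, y, z, w].
In Python, from rig import robot gives the robot as it stands.
- The arm moves only by the shell command python3 nudge.py 'ROWS' [OPENING] [FORCE]. ROWS is a JSON object whose key "deltas" holds a list of rows, 1 to 20 of them, each of 4 numbers: dx, dy, dz in m, then a turn about the tool's z in rad; each row shifts and turns the commanded pose from where the row before left it, along the tool's axes as they then stand; what a row does not reach is not made up. A row lasts 1/12 s, in which the tool goes at most 0.0417 m and 0.125 rad, less where a joint would pass 70% of its speed; a pose out of reach is approached as far as the arm can. OPENING is the finger opening in m, set as the command begins (- or left out keeps the last). The fingers move at their own pace and stop on an object; FORCE is the grip in N (left out, the last holds). Time passes only in rows, so rows that do not move let the fingers close. It prints the time, the measured TCP pose, the force, the opening and the grip force at its end. Input that does not fit is refused with a message, and nothing moves.
- robot.get_obs(): the state, without advancing time (a new reading comes with each control period).
- robot.camera(name): name is "scene" or "top" or "wrist"; returns a dict with "img" (420x560x3 uint8, red, green, blue), "fx", "fy", "cx", "cy" (pixels), "k1" (the pictures are not rectified: a ray, as slopes to the right and down, at radius r is drawn at 1 + k1 r^2 times it, then the intrinsics apply), "xyz" and "attitude" of the camera in the world. Camera axes: x right, y down, z forward; pixel columns grow to the right and rows downward; lengths in m; the calibration is good to about 2 mm. A picture is of the moment at which its call begins. There is no depth.
- robot.hand_in(): hands the job in; it is judged then, once.
The state is a dict: "time": time; "q": joint angles; "joint_velocities": joint speeds; "joint_torque": joint torques, N m; "position": TCP position; "tool_rot": TCP orientation; "ft_force": force on the tool from outside, world axes, zero at the start; "moment": the same for the moment, N m; "grip_width": finger opening in m; "grip_force": force on a finger pad.
Only numpy, scipy, OpenCV 4.12 (cv2) and the standard library are available. Lean on these libraries where they do the work, as an engineer would, in place of code of your own. Each camera call takes 0.05 s, during which the arm holds its last target. There are 200 camera calls.

TASK

Get the specimen station ready to run: slide its guard fully open, take the brass setting block out of its chamber and put it back upright in the blue rest tray, and lay every steel test bar that is on the table flat in the chamber, one to a lane, along the lanes. Only when all that is done, push the guard shut again until its spring latch catches, and then turn the lock collar clockwise to the green mark; leave the other things on the table where they are.

Things in the scene. Friction and masses are not known exactly. Their poses are not given: they have to be found in the camera images.
- station: White specimen station, fixed, 166 (x) by 616 mm (y) in plan. Origin: at table height under the centre of its open-topped chamber; z up; the guard slides along y. On its +y side (y = 110 to 374 mm) is a housing 66 mm high over which the open guard parks; on its -y side a grey latch block 64 mm high with a dark latch bridge (y = -124 mm, top 108 mm) and the lock collar (y = -185 mm).
- bed (a point): Centre of the dark chamber bed, on its surface, 30 mm above the table; axes as the station's. The chamber is 134 (x) by 220 mm (y) inside; front, back and -y walls 8 mm thick reach 68 mm above the table. Four lanes along x, 48 mm apart, are parted by yellow ribs 6 mm wide and 9 mm high, only at the lanes' ends (outer 22 mm each), so the middle of the bed is clear for fingers.
- lane1 (a point): Middle of lane 1, on the bed (y = -72 mm in the station's frame); any bar may go in any lane.
- lane2 (a point): Middle of lane 2, on the bed (y = -24 mm in the station's frame); any bar may go in any lane.
- lane3 (a point): Middle of lane 3, on the bed (y = 24 mm in the station's frame); any bar may go in any lane.
- lane4 (a point): Middle of lane 4, on the bed (y = 72 mm in the station's frame); any bar may go in any lane.
- guard (a joint): Opening of the sliding guard in m: 0 fully shut over the chamber, 0.26 fully open; it shuts towards the station's -y. Clear yellow-framed plate 150 x 226 mm, top 76 mm above the table. It starts part open (0.03 to 0.2), slides with about 2 N; over the last 17 mm it lifts the spring latch, about 8 N, and past the middle of that snaps to 0. About 8 N opens it again.
- guard_handle (a point): Top middle of the guard's black upright handle, 119 mm above the table: a plate 80 mm along the station's x, 14 mm thick along y, from 76 to 119 mm above the table, at y = 100 mm + guard opening in the station's frame. Push its +y face to shut, its -y face to open; point axes as the station's.
- pawl (a joint): Lift of the red-topped spring latch pin in m: 0 down, up to about 0.004 while the guard's nub is passing under it, about 0.001 when it has caught.
- collar (a joint): Angle of the captive lock collar in rad, growing clockwise seen from above: 0 at the red mark (free), 1.25 at the green mark (locked), end stop at 1.30. It is locked from 1.13. It stays where it is left; about 0.12 N m turns it.
- collar_grip (a point): Middle of the collar's orange grip bar, on the collar's axis, 114 mm above the table. The bar is 60 mm long, 14 mm thick, stands from 82 to 114 mm above the table; point x runs along the bar; at angle 0 the bar lies along the station's x, with the white pointer towards -x. Collar below it: 64 mm across.
- rest: Blue open rest tray, fixed, 110 x 90 mm outside, 6 mm thick walls 14 mm high, floor 5 mm thick; origin under its centre at table height.
- setting_block: Loose brass setting block, 0.35 kg. Foot 66 (x) x 46 (y) x 18 mm (z), on it a ridge 66 (x) x 24 (y) mm up to 32 mm; origin under its centre, z up. Pinch the ridge across y. At the start it stands on the chamber bed.
- bar1: Loose flat steel tensile test bar (dog bone), about 0.26 kg: 110 mm long (x), 14 mm thick (z), 28 mm wide (y) over the outer 30 mm at each end, the 50 mm long waist between 16 mm wide; origin at the centre of its underside. Either face may lie up. Pinch the waist across y. Three or all four of the bars are there; the other is absent.
- bar2: Loose flat steel tensile test bar (dog bone), about 0.26 kg: 110 mm long (x), 14 mm thick (z), 28 mm wide (y) over the outer 30 mm at each end, the 50 mm long waist between 16 mm wide; origin at the centre of its underside. Either face may lie up. Pinch the waist across y. Three or all four of the bars are there; the other is absent.
- bar3: Loose flat steel tensile test bar (dog bone), about 0.26 kg: 110 mm long (x), 14 mm thick (z), 28 mm wide (y) over the outer 30 mm at each end, the 50 mm long waist between 16 mm wide; origin at the centre of its underside. Either face may lie up. Pinch the waist across y. Three or all four of the bars are there; the other is absent.
- bar4: Loose flat steel tensile test bar (dog bone), about 0.26 kg: 110 mm long (x), 14 mm thick (z), 28 mm wide (y) over the outer 30 mm at each end, the 50 mm long waist between 16 mm wide; origin at the centre of its underside. Either face may lie up. Pinch the waist across y. Three or all four of the bars are there; the other is absent.
- water: Clear water bottle, 64 mm across, 190 mm high, origin under its centre. Bystander, to be left alone.
- slug_a: Aluminium slug standing, 48 mm across, 45 mm high, origin under its centre. Bystander, to be left alone.
- slug_b: Steel slug standing, 36 mm across, 80 mm high, origin under its centre. Bystander, to be left alone.
- driver: Screwdriver lying along its x. Bystander, to be left alone.
- brush: Brush lying along its x. Bystander, to be left alone.
- caliper: Digital caliper lying flat, 200 mm along its x. Bystander, to be left alone.
- oil: Red can, 52 mm across, 110 mm high, origin under its centre. Bystander, to be left alone.

How it is judged:
On the way, in this order (a step that is already met when the one before it is completed fails the run):
1. the setting block stands in the rest tray and every bar lies flat in a lane of the chamber, let go, with the guard still open (x of setting_block in the frame of rest between -0.03 and 0.03 m and y of setting_block in the frame of rest between -0.03 and 0.03 m and z of setting_block in the frame of rest between 0.002 and 0.009 m and angle between setting_block's own z axis and vertical below 0.08 rad and linear speed of each of setting_block, bar1, bar2, bar3, bar4 below 0.02 m/s and x of bar1 in the frame of bed between -0.014 and 0.014 m and y of bar1 in the frame of bed between -0.1 and 0.1 m and angle between the z axis of each of bar1, bar2, bar3, bar4 and the z axis of bed, either way round below 0.08 rad and angle between the x axis of each of bar1, bar2, bar3, bar4 and the x axis of bed, either way round below 0.3 rad and (z of bar1 in the frame of bed between -0.003 and 0.004 m or (z of bar1 in the frame of bed between 0.011 and 0.018 m and angle between bar1's own z axis and vertical above 3 rad)) and x of bar2 in the frame of bed between -0.014 and 0.014 m and y of bar2 in the frame of bed between -0.1 and 0.1 m and (z of bar2 in the frame of bed between -0.003 and 0.004 m or (z of bar2 in the frame of bed between 0.011 and 0.018 m and angle between bar2's own z axis and vertical above 3 rad)) and x of bar3 in the frame of bed between -0.014 and 0.014 m and y of bar3 in the frame of bed between -0.1 and 0.1 m and (z of bar3 in the frame of bed between -0.003 and 0.004 m or (z of bar3 in the frame of bed between 0.011 and 0.018 m and angle between bar3's own z axis and vertical above 3 rad)) and x of bar4 in the frame of bed between -0.014 and 0.014 m and y of bar4 in the frame of bed between -0.1 and 0.1 m and (z of bar4 in the frame of bed between -0.003 and 0.004 m or (z of bar4 in the frame of bed between 0.011 and 0.018 m and angle between bar4's own z axis and vertical above 3 rad)) and contact force between the fingers and bar1 below 0.2 N and contact force between the fingers and bar2 below 0.2 N and contact force between the fingers and bar3 below 0.2 N and contact force between the fingers and bar4 below 0.2 N and contact force between the fingers and setting_block below 0.2 N and value of joint guard above 0.1 m), for 0.2 s.
2. the guard is shut and its latch has caught (value of joint guard below 0.003 m and value of joint pawl below 0.002 m), for 0.2 s.
3. the lock collar is turned to the green mark (all of step 2 and value of joint collar above 1.13 rad), for 0.2 s.
At the end, for the whole second after the job is handed in: The setting block stands upright on the floor of the rest tray, every bar present lies flat on the chamber bed in a lane (either face up, within 0.3 rad of the lane), the guard is within 3 mm of shut with the latch down, and the collar is at 1.13 rad or more, all at rest (all of step 3 and x of setting_block in the frame of rest between -0.03 and 0.03 m and y of setting_block in the frame of rest between -0.03 and 0.03 m and z of setting_block in the frame of rest between 0.002 and 0.009 m and angle between setting_block's own z axis and vertical below 0.08 rad and linear speed of each of setting_block, bar1, bar2, bar3, bar4 below 0.02 m/s and x of bar1 in the frame of bed between -0.014 and 0.014 m and y of bar1 in the frame of bed between -0.1 and 0.1 m and angle between the z axis of each of bar1, bar2, bar3, bar4 and the z axis of bed, either way round below 0.08 rad and angle between the x axis of each of bar1, bar2, bar3, bar4 and the x axis of bed, either way round below 0.3 rad and (z of bar1 in the frame of bed between -0.003 and 0.004 m or (z of bar1 in the frame of bed between 0.011 and 0.018 m and angle between bar1's own z axis and vertical above 3 rad)) and x of bar2 in the frame of bed between -0.014 and 0.014 m and y of bar2 in the frame of bed between -0.1 and 0.1 m and (z of bar2 in the frame of bed between -0.003 and 0.004 m or (z of bar2 in the frame of bed between 0.011 and 0.018 m and angle between bar2's own z axis and vertical above 3 rad)) and x of bar3 in the frame of bed between -0.014 and 0.014 m and y of bar3 in the frame of bed between -0.1 and 0.1 m and (z of bar3 in the frame of bed between -0.003 and 0.004 m or (z of bar3 in the frame of bed between 0.011 and 0.018 m and angle between bar3's own z axis and vertical above 3 rad)) and x of bar4 in the frame of bed between -0.014 and 0.014 m and y of bar4 in the frame of bed between -0.1 and 0.1 m and (z of bar4 in the frame of bed between -0.003 and 0.004 m or (z of bar4 in the frame of bed between 0.011 and 0.018 m and angle between bar4's own z axis and vertical above 3 rad))); the robot touches nothing.
It fails at once if a bystander is moved by more than 40 mm (distance of any of water, slug_a, slug_b, driver, brush, caliper, oil from where it was at the start of the episode above 0.04 m).
Of bar1, bar2, bar3, bar4 only 3 to 4 are there at a start; the rules pass over those that are not, and their reading is None.
At some moment in a run one of bar1, bar2, bar3, bar4 may be knocked a few centimetres aside while the robot is not near it.
Once in a run the grip may slacken for a moment while it holds something.
It also fails if it takes over 210 s, if anything falls off the work surface, if the arm or the gripper's body presses on something with over 40 N, if the wrist force passes 120 N, or if a joint passes its speed limit or range.

## Working session

There is one attempt and no reset: what is moved stays moved. The work goes in short steps, Python scripts to look and compute and a shell command to move; the robot and the scene stay as the last step left them, time stands still between calls to the robot, and variables do not carry over. Pictures are saved under pics/ and viewed, at most 14 in all, crops included, and the job is handed in when it is done.

```bash
ls; mkdir -p pics; python3 - <<'E'
from rig import robot
import cv2
print(robot.grip_depth, robot.get_obs())
for n in("top","scene"):
    c=robot.camera(n); cv2.imwrite(f"pics/{n}0.png",c["img"][:,:,::-1]); np=0
    print({k:v for k,v in c.items() if k!="img"})
E
```

```text
nudge.py
pics
rig.py
0.0187 {'time': 0.0, 'q': array([-1.49849721e+00,  5.28446745e-01,  1.43389885e+00,  1.45760624e-06,
        1.18140072e+00, -1.78487981e-01]), 'joint_velocities': array([-5.55131795e-05,  1.46696290e-03, -3.63495696e-04, -3.91919047e-04,
       -1.78368268e-03,  8.56440323e-04]), 'joint_torque': array([-1.63658209e-03, -4.40044284e+01, -1.76590115e+01,  6.32185838e-02,
        5.81821008e-02, -1.62730912e-04]), 'position': array([ 0.15508319, -0.60465021,  0.19978472]), 'tool_rot': array([ 9.92147984e-01,  1.25064854e-01,  5.78197041e-05, -1.07527470e-03]), 'ft_force': array([-0.07283972,  0.10829362,  0.0488087 ]), 'moment': array([-0.02363364, -0.02528079, -0.01158921]), 'grip_force': 0.0, 'grip_width': 0.08693662608375086}
{'fx': 393.41583155834087, 'fy': 393.41583155834087, 'cx': 281.5467389561041, 'cy': 212.56796220347633, 'k1': -0.062309739989524986, 'xyz': array([ 0.49288194, -0.01996349,  1.11756363]), 'attitude': array([-0.70491554,  0.70819194, -0.0233928 ,  0.03179665])}
{'fx': 540.1077199356245, 'fy': 540.1077199356245, 'cx': 281.38561744731044, 'cy': 210.9787783704669, 'k1': -0.12800652409038354, 'xyz': array([ 1.18667333, -1.04046871,  1.19885753]), 'attitude': array([ 0.88425307,  0.24136937, -0.10827411, -0.38485588])}
```
View pics/top0.png

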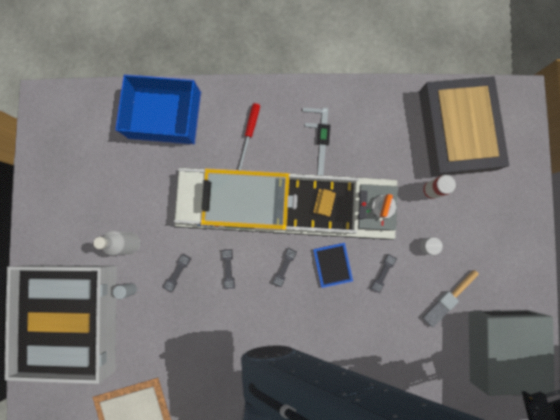

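View pics/scene0.png

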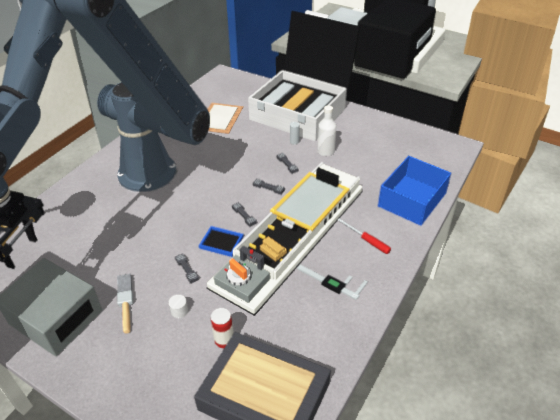

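The top view shows four dark bars at about (177,272), (228,268), (284,267) and (383,273). The blue rest tray is at (333,265), the brass block at (325,201), the guard handle at (206,195) and the orange grip at (386,206). In the scene view the bars are at (287,163), (268,186), (244,214) and (187,268), and the tray is at (222,241).

```bash
cat > h.py <<'E'
import numpy as np, cv2
from rig import robot
from scipy.spatial.transform import Rotation as R
def ray(c,uv):
    K=np.array([[c["fx"],0,c["cx"]],[0,c["fy"],c["cy"]],[0,0,1]])
    p=cv2.undistortPoints(np.array(uv,float).reshape(-1,1,2),K,np.array([c["k1"],0,0,0.]))[:,0]
    d=np.c_[p,np.ones(len(p))]@R.from_quat(c["attitude"]).as_matrix().T
    return np.array(c["xyz"]),d
def plane(c,uv,z):
    o,d=ray(c,uv); return o+d*((z-o[2])/d[:,2])[:,None]
def tri(c1,u1,c2,u2):
    o1,d1=ray(c1,[u1]);o2,d2=ray(c2,[u2]);d1=d1[0]/np.linalg.norm(d1);d2=d2[0]/np.linalg.norm(d2)
    t=np.linalg.lstsq(np.c_[d1,-d2],o2-o1,rcond=None)[0]
    a,b=o1+t[0]*d1,o2+t[1]*d2
    return (a+b)/2,np.linalg.norm(a-b)
def proj(c,P):
    X=(np.atleast_2d(P)-c["xyz"])@R.from_quat(c["attitude"]).as_matrix()
    s=X[:,:2]/X[:,2:]; s=s*(1+c["k1"]*(s**2).sum(1))[:,None]
    return s*[c["fx"],c["fy"]]+[c["cx"],c["cy"]]
def blobs(mask,amin,amax,roi=None):
    if roi is not None:
        m=np.zeros_like(mask);x0,y0,x1,y1=roi;m[y0:y1,x0:x1]=mask[y0:y1,x0:x1];mask=m
    cs,_=cv2.findContours(mask,cv2.RETR_EXTERNAL,cv2.CHAIN_APPROX_NONE)
    out=[]
    for k in cs:
        m=np.zeros_like(mask);cv2.drawContours(m,[k],-1,255,-1);a=(m>0).sum()
        if amin<=a<=amax: ys,xs=np.nonzero(m);out.append((xs.mean(),ys.mean(),a,k))
    return out
def hsv(c): return cv2.cvtColor(c["img"],cv2.COLOR_RGB2HSV)
def axis(pts):  # principal direction of xy points
    q=pts[:,:2]-pts[:,:2].mean(0);w,v=np.linalg.eigh(q.T@q);a=np.arctan2(v[1,1],v[0,1]);return (a+np.pi/2)%np.pi-np.pi/2
E
python3 - <<'E'
from h import *
np.set_printoptions(precision=4,suppress=True)
t=robot.camera("top");s=robot.camera("scene")
np.savez("c0.npz",t=t,s=s,allow_pickle=True)
for n,c,roi in(("t",t,(160,240,420,300)),("s",s,(165,145,310,290))):
    H=hsv(c);m=cv2.inRange(H,(0,0,0),(180,255,95))
    print(n)
    for b in blobs(m,60,900,roi): 
        print("dark",np.round(b[:3],1),cv2.minAreaRect(b[3]), plane(c,[b[:2]],.007)[0] )
    for nm,lo,hi in(("blue",(105,150,60),(125,255,255)),("yel",(18,140,100),(32,255,255)),("orange",(4,170,150),(14,255,255)),("brass",(14,100,90),(22,210,220)),("red",(174,150,90),(180,255,255))):
        for b in blobs(cv2.inRange(H,lo,hi),6,6000): print(nm,np.round(b[:3],1),[round(v,1) for v in sum([list(x) if hasattr(x,'__len__') else [x] for x in cv2.minAreaRect(b[3])],[])])
for c,n in((t,"top"),(s,"scene")):
    x=(285,160,405,245) if n=="top" else (205,155,365,310)
    cv2.imwrite(f"pics/{n}1.png",cv2.resize(c["img"][x[1]:x[3],x[0]:x[2],::-1],None,fx=5 if n=="top" else 3.8,fy=5 if n=="top" else 3.8,interpolation=cv2.INTER_CUBIC))
E
```

```text
t
dark [175.9 273.  171. ] ((175.5883026123047, 273.24859619140625), (10.295536994934082, 25.54169464111328), 28.810794830322266) [0.4102 0.2921 0.007 ]
dark [226.6 268.8 173. ] ((227.07830810546875, 270.30096435546875), (27.017953872680664, 11.076492309570312), 87.51044464111328) [0.422  0.1482 0.007 ]
dark [380.6 273.1 233. ] ((381.3000183105469, 273.4000244140625), (10.733125686645508, 38.013153076171875), 26.56505012512207) [ 0.408  -0.2841  0.007 ]
dark [282.  266.9 194. ] ((282.4226989746094, 267.2989807128906), (9.747323989868164, 37.16167068481445), 23.962491989135742) [ 0.4269 -0.0076  0.007 ]
dark [332.8 264.7 861. ] ((332.7176208496094, 264.7294006347656), (33.19036102294922, 26.031658172607422), 77.47119140625) [ 0.4324 -0.15    0.007 ]
dark [415.4 246.6 110. ] ((414.5, 246.5), (13.0, 9.0), 90.0) [ 0.4814 -0.3846  0.007 ]
blue [ 332.4  264.7 1177. ] [332.5, 264.7, 38.1, 31.0, 78.1]
blue [ 158.1  108.8 4827. ] [157.7, 108.7, 80.6, 62.7, 4.9]
yel [  57.8  322.  1206. ] [58.0, 322.1, 61.7, 19.7, 1.6]
yel [347.4 225.2   9. ] [347.5, 225.0, 1.0, 4.0, 0.0]
yel [329.6 224.2  24.
[... 2453 characters left out ...]
1, 2.4, 87.8]
brass [  3.5 242.8   6. ] [3.8, 242.8, 0.7, 4.2, 45.0]
brass [272.2 248.2 425. ] [270.5, 247.2, 30.6, 17.0, 36.9]
brass [  8.5 236.5   6. ] [8.5, 236.5, 7.1, 0.0, 135.0]
brass [ 14.5 229.5   6. ] [14.5, 229.5, 7.1, 0.0, 135.0]
brass [  3.4 226.2  11. ] [3.4, 226.2, 5.3, 1.7, 14.0]
brass [302.4 226.9  25. ] [301.7, 226.2, 14.7, 3.0, 35.0]
brass [280.  216.5  21. ] [278.5, 216.5, 13.0, 3.1, 26.6]
brass [328.4 211.6  57. ] [329.7, 210.2, 1.1, 54.5, 42.3]
brass [210.2 129.   10. ] [210.5, 129.0, 2.0, 3.0, 90.0]
brass [230.3 121.7 113. ] [230.5, 121.5, 11.3, 35.4, 45.0]
brass [209.9 107.   14. ] [210.0, 106.7, 1.9, 6.7, 33.7]
brass [299.9  97.3 116. ] [297.9, 98.4, 11.7, 33.6, 47.3]
```

```bash
python3 - <<'E'
from h import *
np.set_printoptions(precision=4,suppress=True)
d=np.load("c0.npz",allow_pickle=True);t=d["t"].item();s=d["s"].item()
lo=[(329.6,224.2),(312.5,223),(295,222.2)];up=[(331.6,185.4),(314.5,184.5),(297.3,183.3)]
L=plane(t,lo,.039);U=plane(t,up,.039)
o=(L+U).mean(0)/2 if 0 else np.r_[L,U].mean(0)
e=(U-L).mean(0);print(L,U,"\norigin",o[:2],"yaw by x",np.arctan2(e[1],e[0]),"len",np.linalg.norm(e)," yaw by y",[np.arctan2(*(-(r[0]-r[2]))[[1,0]])-np.pi/2 for r in (-L,-U)])
print("orange",tri(t,(386.5,205),s,(238.1,268.8)),plane(t,[(386.5,205)],.114))
print("ribs",tri(t,(312.5,223),s,(252.6,245.9)),tri(t,(312.5,223),s,(271.1,226.9)),tri(t,(295,222.2),s,(271.1,226.9)))
print("block",tri(t,(324.3,202.1),s,(271.6,247.7)),plane(t,[(324.3,202.1)],.062))
print("tray",tri(t,(332.4,264.7),s,(220,240.6)),plane(t,[(332.4,264.7)],.014))
for a,b in(((380.6,273.1),(185,265.2)),((282,266.9),(243.8,215)),((226.6,268.8),(269.2,187.3)),((175.9,273),(286.6,163.3))): print("bar",tri(t,a,s,b))
w=robot.camera("wrist");ob=robot.get_obs()
M=R.from_quat(ob["tool_rot"]);print("wrist in tool",M.inv().apply(w["xyz"]-ob["position"]),(M.inv()*R.from_quat(w["attitude"])).as_euler("xyz"),w["fx"],w["k1"],M.as_matrix())
E
```

```text
[[ 0.5446 -0.139   0.039 ]
 [ 0.5482 -0.0921  0.039 ]
 [ 0.5506 -0.0441  0.039 ]] [[ 0.6519 -0.146   0.039 ]
 [ 0.6547 -0.0988  0.039 ]
 [ 0.6583 -0.0512  0.039 ]] 
origin [ 0.6014 -0.0952] yaw by x -0.06458033360532107 len 0.10738586436399533  yaw by y [np.float64(-3.2044602019839976), np.float64(-3.2085668312856654)]
orange (array([ 0.5919, -0.2808,  0.099 ]), np.float64(0.002328242030087708)) [[ 0.5895 -0.2776  0.114 ]]
ribs (array([ 0.538 , -0.1035, -0.0003]), np.float64(0.02998153171784142)) (array([ 0.5585, -0.0822,  0.0712]), np.float64(0.028605900610305563)) (array([ 0.5509, -0.0441,  0.0358]), np.float64(0.0004100208467725613))
block (array([ 0.604 , -0.1251,  0.0458]), np.float64(0.0021753139048648357)) [[ 0.6032 -0.123   0.062 ]]
tray (array([ 0.4318, -0.1494,  0.0068]), np.float64(0.001512206777080148)) [[ 0.4328 -0.1481  0.014 ]]
bar (array([ 0.4055, -0.2853,  0.0099]), np.float64(0.006681418306542479))
bar (array([ 0.4255, -0.008 , -0.003 ]), np.float64(0.0020884313889607715))
bar (array([ 0.4223,  0.1504, -0.0028]), np.float64(0.0022720707462817492))
bar (array([0.4094, 0.2939, 0.0002]), np.float64(0.0006141346749430283))
wrist in tool [ 0.0776  0.0018 -0.185 ] [-0.2892  0.0002  1.5705] 355.40026537559964 -0.06582231263473379 [[ 0.9687  0.2482 -0.0001]
 [ 0.2482 -0.9687  0.0011]
 [ 0.0002 -0.001  -1.    ]]
```

View pics/top1.png

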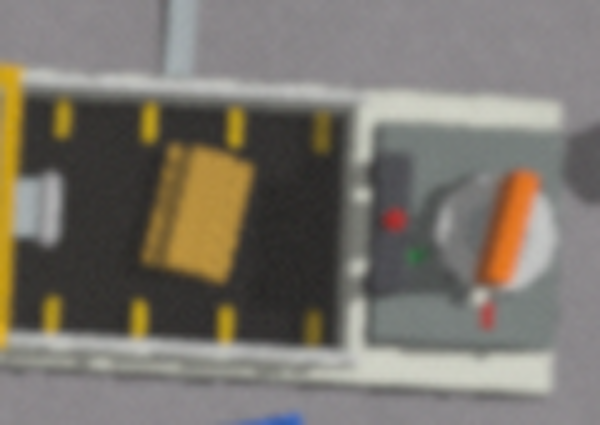

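Station origin comes out at about (0.601, -0.095), yaw -0.065, from the ribs at crop (315..62, ~120/315). The collar pointer sits at crop (478,297), so it is already turned a little clockwise. The red pin is at (395,218) and the green mark at (415,255).

```bash
cat >> h.py <<'E'
np.set_printoptions(precision=4,suppress=True)
SO=np.array([.6014,-.0952,0]);SY=-.0646
def stw(p): return SO+R.from_euler("z",SY).apply(p)      # station -> world
def wst(p): return R.from_euler("z",-SY).apply(np.array(p)-SO)
def tyaw(ob): x=R.from_quat(ob["tool_rot"]).as_matrix()[:,0];return np.arctan2(x[1],x[0])
def d(target,yaw=None):  # turn first, then shift along the turned tool axes
    ob=robot.get_obs();y0=tyaw(ob);yaw=y0 if yaw is None else yaw
    turn=(y0-yaw+np.pi/2)%np.pi-np.pi/2
    M=R.from_quat(ob["tool_rot"])*R.from_euler("z",turn)
    print("turn %.4f shift"%turn,M.inv().apply(np.array(target)-ob["position"]),"q6 %.2f"%ob["q"][5],"t",ob["time"])
E
python3 - <<'E'
from h import *
d0=np.load("c0.npz",allow_pickle=True);t=d0["t"].item();s=d0["s"].item()
for c,roi in((t,(195,175,216,215)),(s,(310,160,345,192))):
    for b in blobs(cv2.inRange(hsv(c),(0,0,0),(180,255,70)),30,900,roi): print(b[:3],cv2.minAreaRect(b[3]),wst(plane(c,[b[:2]],.1)))
print(wst(plane(t,[(289,200)],.076)))
d(stw([0,.1+.1,.3]),SY)
print([stw([0,y,.1]) for y in(.1,.36)])
E
```

```text
(np.float64(205.85555555555555), np.float64(195.37222222222223), np.int64(180)) ((205.86041259765625, 195.45431518554688), (6.340987205505371, 28.997549057006836), 4.085616588592529) [[-0.0012  0.2855  0.1   ]]
(np.float64(326.953781512605), np.float64(176.86974789915968), np.int64(238)) ((326.85211181640625, 176.8550262451172), (24.230772018432617, 10.615386009216309), 22.619861602783203) [[0.0018 0.2827 0.1   ]]
[[0.0021 0.0677 0.076 ]]
turn 0.3154 shift [ 0.4124 -0.7377 -0.099 ] q6 -0.18 t 0.25
[array([0.6079, 0.0046, 0.1   ]), array([0.6246, 0.264 , 0.1   ])]
```

```bash
python3 nudge.py '{"deltas": [[0, 0, -0.033, 0.105], [0, 0, -0.033, 0.105], [0, 0, -0.033, 0.105], [0.02, -0.036, 0, 0], [0.02, -0.036, 0, 0], [0.02, -0.036, 0, 0], [0.02, -0.036, 0, 0], [0.02, -0.036, 0, 0], [0.02, -0.036, 0, 0], [0.02, -0.036, 0, 0], [0.02, -0.036, 0, 0], [0.02, -0.036, 0, 0], [0.02, -0.036, 0, 0], [0.02, -0.036, 0, 0], [0.02, -0.036, 0, 0], [0, 0, 0, 0], [0, 0, 0, 0]]}' 0; python3 - <<'E'
from h import *
w=robot.camera("wrist");np.savez("w1.npz",w=w);cv2.imwrite("pics/w1.png",w["img"][:,:,::-1])
d(stw([0,.235,.2]),SY)
E
```

```text
time: 1.67
position: [0.423, -0.1876, 0.2998]
tool_rot: [1.0, -0.029, -0.0, 0.0]
ft_force: [0.9, -0.4, 0.2]
grip_width: 0.0007
grip_force: 0.0
turn 0.0031 shift [ 0.1725 -0.3403  0.0995] q6 0.97 t 1.7167
```

View pics/w1.png

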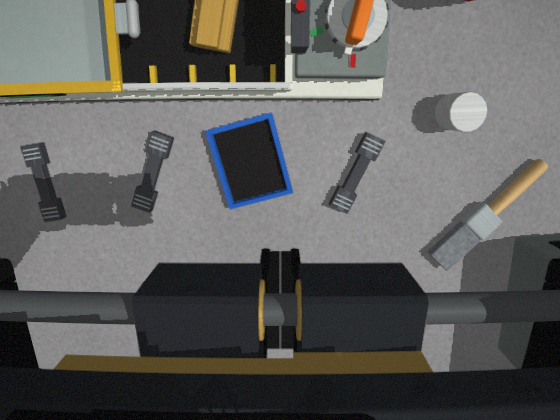

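The wrist view shows bars at (43,182), (152,171) and (357,172), the tray at (249,161), and the grip bar and pointer near (358,20)/(350,48). Now the guard.

```bash
python3 nudge.py '{"deltas": [[0.0172, -0.034, 0, 0.003], [0.0172, -0.034, 0, 0], [0.0172, -0.034, 0, 0], [0.0172, -0.034, 0, 0], [0.0172, -0.034, 0, 0], [0.0172, -0.034, 0, 0], [0.0172, -0.034, 0, 0], [0.0172, -0.034, 0, 0], [0.0172, -0.034, 0, 0], [0.0172, -0.034, 0, 0], [0, 0, 0.033, 0], [0, 0, 0.033, 0], [0, 0, 0.033, 0], [0, 0, 0, 0], [0, 0, 0, 0]]}'; python3 - <<'E'
from h import *
w=robot.camera("wrist");np.savez("w2.npz",w=w)
d(stw([0,.235,.097]),SY)
E
```

```text
time: 2.97
position: [0.6158, 0.1359, 0.1989]
tool_rot: [0.999, -0.035, -0.003, 0.0]
ft_force: [0.8, -0.4, 2.4]
grip_width: 0.0003
grip_force: 0.0
turn -0.0051 shift [-0.0014 -0.003   0.1043] q6 1.68 t 3.0167
```

```bash
python3 nudge.py '{"deltas": [[0, 0, 0.035, -0.005], [0, 0, 0.035, 0], [0, 0, 0.033, 0], [0, 0, 0, 0], [0, -0.02, 0, 0], [0, -0.02, 0, 0], [0, -0.02, 0, 0], [0, -0.015, 0, 0], [0, -0.015, 0, 0], [0, -0.01, 0, 0], [0, -0.005, 0, 0], [0, -0.003, 0, 0], [0, 0, 0, 0]]}'; python3 - <<'E'
from h import *
ob=robot.get_obs();print(wst(ob["position"]),ob["ft_force"])
t=robot.camera("top")
for c,roi in((t,(160,175,216,215)),):
    for b in blobs(cv2.inRange(hsv(c),(0,0,0),(180,255,70)),30,2900,roi): print(b[:3],cv2.minAreaRect(b[3]),wst(plane(c,[b[:2]],.1)))
E
```

```text
time: 4.1
position: [0.6234, 0.2461, 0.0979]
tool_rot: [1.0, -0.031, 0.0, 0.0]
ft_force: [0.7, -0.9, 0.0]
grip_width: 0.0004
grip_force: 0.0
[-0.      0.342   0.0979] [ 0.7213 -0.9268  0.0236]
(np.float64(204.59870550161813), np.float64(190.7734627831715), np.int64(309)) ((204.0, 192.0), (34.0, 14.0), 90.0) [[0.0107 0.2898 0.1   ]]
(np.float64(181.74311926605503), np.float64(187.23547400611622), np.int64(327)) ((181.0, 189.0), (28.0, 18.0), 90.0) [[0.0166 0.3509 0.1   ]]
```

```bash
python3 nudge.py '{"deltas": [[0, -0.004, 0, 0], [0, -0.004, 0, 0], [0, -0.002, 0, 0]]}'|grep -E "pos|ft"; python3 nudge.py '{"deltas": [[0, -0.003, 0, 0], [0, -0.002, 0, 0]]}'|grep -E "pos|ft"; python3 - <<'E'
from h import *
w=robot.camera("wrist");cv2.imwrite("pics/w3.png",w["img"][:,:,::-1])
print(wst(robot.get_obs()["position"]))
E
```

```text
position: [0.6241, 0.2558, 0.0977]
ft_force: [0.1, 0.3, 0.4]
position: [0.6244, 0.261, 0.0977]
ft_force: [-0.3, 0.0, -0.1]
[-0.0001  0.3574  0.0977]
```

View pics/w3.png

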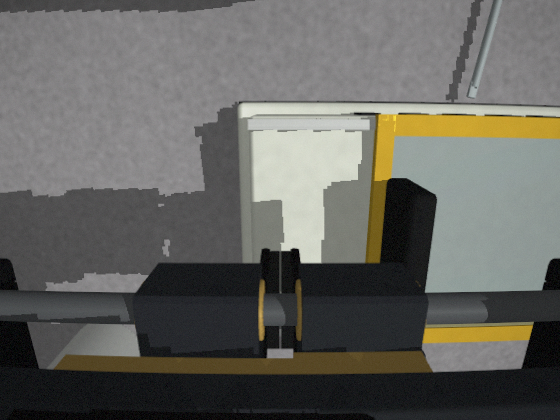

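Surprising: the handle is seen at (410,235), right of the fingers at (280,260). I'll check by projection before moving on.

```bash
python3 - <<'E'
from h import *
w=robot.camera("wrist");t=robot.camera("top");ob=robot.get_obs()
print("TCP in wrist",proj(w,ob["position"]),"in top",proj(t,ob["position"]))
for y in(.285,.297,.36): print(y,"wrist",proj(w,[stw([.04,y,.119]),stw([-.04,y,.119])]).round(),"top",proj(t,stw([0,y,.119])).round())
cv2.imwrite("pics/t3.png",cv2.resize(t["img"][140:260,150:310,::-1],None,fx=5,fy=5,interpolation=cv2.INTER_CUBIC))
print(wst(plane(w,[(408,180)],.119)),wst(plane(w,[(384,115)],.076)))
E
```

```text
TCP in wrist [[276.907  250.7389]] in top [[179.2093 193.5236]]
0.285 wrist [[427. 190.]
 [408. 333.]] top [[205. 194.]]
0.297 wrist [[402. 190.]
 [387. 334.]] top [[200. 194.]]
0.36 wrist [[270. 190.]
 [271. 334.]] top [[176. 192.]]
[[0.045  0.2948 0.119 ]] [[0.0737 0.2963 0.076 ]]
```

View pics/t3.png

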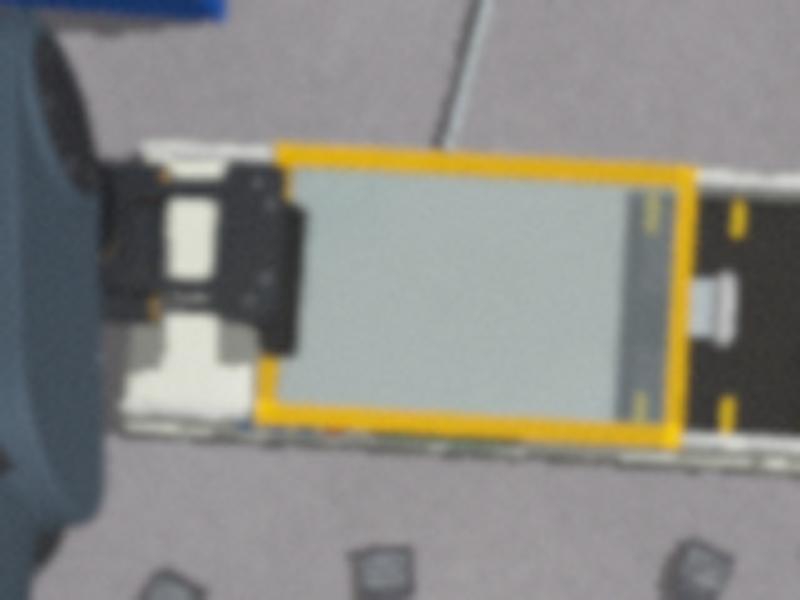

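```bash
python3 - <<'E'
from h import *
w=np.load("w2.npz",allow_pickle=True)["w"].item();cv2.imwrite("pics/w2.png",w["img"][:,:,::-1])
for y in(.285,.36): print(y,"wrist",proj(w,[stw([.04,y,.119]),stw([-.04,y,.119])]).round())
E
```

```text
0.285 wrist [[205. 158.]
 [211. 257.]]
0.36 wrist [[107. 160.]
 [121. 257.]]
```

View pics/w2.png

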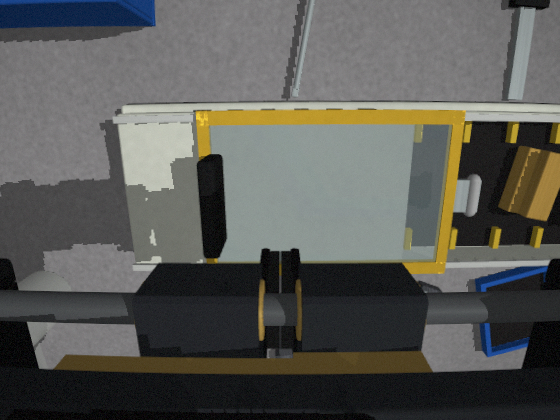

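Two wrist views agree that the handle (centre about y = 0.285 to 0.29) has not moved and the fingers are now beyond it. I'll go back over it and push in smaller steps, reading the force.

```bash
python3 nudge.py '{"deltas": [[0, 0, -0.035, 0], [0, 0, -0.025, 0], [0, 0, 0, 0], [0, 0.032, 0, 0], [0, 0.032, 0, 0], [0, 0.032, 0, 0], [0, 0.03, 0, 0], [0, 0, 0, 0], [0, 0, 0.025, 0], [0, 0, 0.025, 0], [0, 0, 0.02, 0], [0, 0, 0, 0], [0, 0, 0, 0]]}'
python3 nudge.py '{"deltas": [[0, -0.008, 0, 0], [0, -0.008, 0, 0], [0, -0.008, 0, 0], [0, 0, 0, 0]]}' |grep -E "pos|ft"
python3 nudge.py '{"deltas": [[0, -0.008, 0, 0], [0, -0.008, 0, 0]]}' |grep -E "pos|ft"
python3 nudge.py '{"deltas": [[0, -0.008, 0, 0]]}' |grep -E "pos|ft"
python3 - <<'E'
from h import *
t=robot.camera("top");w=robot.camera("wrist");print(wst(robot.get_obs()["position"]))
a=cv2.resize(t["img"][150:240,150:310,::-1],None,fx=3.5,fy=3.5,interpolation=cv2.INTER_CUBIC)
cv2.imwrite("pics/t4.png",np.vstack([a,cv2.resize(w["img"][100:360,:,::-1],(560,260))]))
E
```

```text
time: 5.8
position: [0.6155, 0.1353, 0.0865]
tool_rot: [1.0, -0.031, -0.002, 0.0]
ft_force: [0.3, -0.0, 0.2]
grip_width: 0.0004
grip_force: 0.0
position: [0.6189, 0.1614, 0.0891]
ft_force: [0.3, 0.2, -0.3]
position: [0.6193, 0.1757, 0.0883]
ft_force: [-0.0, 0.3, 0.2]
position: [0.6197, 0.1832, 0.0882]
ft_force: [0.1, -2.4, 2.4]
[0.0001 0.2804 0.0879]
```

View pics/t4.png

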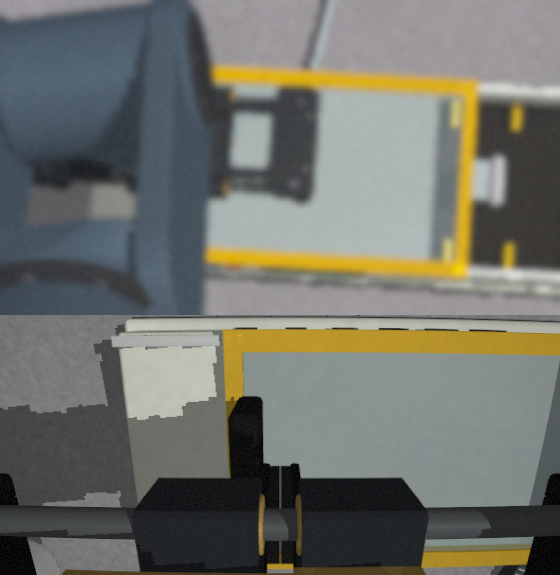

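Now the fingers sit against the handle's -y face (image (245,430)), and the force is about 2.4 N.

```bash
for i in 1 2; do python3 nudge.py '{"deltas": [[0, -0.008, 0, 0], [0, -0.008, 0, 0], [0, -0.008, 0, 0]]}' |grep -E "pos|ft";done
python3 nudge.py '{"deltas": [[0, -0.006, 0, 0], [0, -0.006, 0, 0]]}' |grep -E "pos|ft"
python3 nudge.py '{"deltas": [[0, -0.004, 0, 0]]}' |grep -E "pos|ft"
python3 nudge.py '{"deltas": [[0, -0.003, 0, 0]]}' |grep -E "pos|ft"
python3 nudge.py '{"deltas": [[0, -0.003, 0, 0]]}' |grep -E "pos|ft"
python3 - <<'E'
from h import *
w=robot.camera("wrist");print(wst(robot.get_obs()["position"]))
m=cv2.inRange(hsv(w),(18,140,100),(32,255,255))
for y in(.36,.372): print(proj(w,stw([.07,y+.013-.0,.076])))
r=m[105:120];print(np.nonzero(m[118])[0][[0,-1]] if m[118].any() else 0)
E
```

```text
position: [0.6209, 0.2071, 0.0877]
ft_force: [0.2, -2.1, -0.4]
position: [0.6224, 0.2317, 0.0877]
ft_force: [0.9, -2.3, -0.1]
position: [0.6232, 0.2437, 0.0877]
ft_force: [-0.4, -1.8, 0.8]
position: [0.6234, 0.2478, 0.0877]
ft_force: [0.3, -1.3, 0.1]
position: [0.6235, 0.2497, 0.0877]
ft_force: [-0.9, -9.0, 3.4]
position: [0.6235, 0.2497, 0.0877]
ft_force: [-0.4, -15.1, 4.1]
[-0.0002  0.3455  0.0877]
[[225.6011 121.3027]]
[[203.4288 121.3348]]
[224 559]
```

The guard is at its end stop (frame edge at px 224, projected 225.6). Next I'll look at the block.

```bash
python3 nudge.py '{"deltas": [[0, 0.005, 0, 0], [0, 0.005, -0.02, 0], [0, 0.01, -0.035, 0], [0, 0.03, -0.035, 0], [0, 0.04, -0.02, 0], [0, 0.04, -0.02, 0], [0, 0.04, -0.01, 0], [-0.01, 0.04, 0, 0], [-0.01, 0.04, 0, 0], [-0.01, 0.04, 0, 0], [-0.01, 0.04, 0, 0], [-0.01, 0.04, 0, 0], [-0.01, 0.04, 0, 0], [0, 0, 0, 0], [0, 0, 0, 0]]}' 0.087 |grep -E "time|pos|ft"; python3 - <<'E'
from h import *
w=robot.camera("wrist");np.savez("w5.npz",w=w);ob=robot.get_obs();print(wst(ob["position"]),ob["time"],ob["q"])
cv2.imwrite("pics/w5.png",w["img"][:,:,::-1])
E
```

```text
time: 8.7
position: [0.5388, -0.1462, 0.2218]
ft_force: [0.2, -0.6, -0.0]
[-0.059  -0.0533  0.2217] 8.75 [-0.4633  0.4124  1.5785  0.0018  1.1505  1.1717]
```

View pics/w5.png

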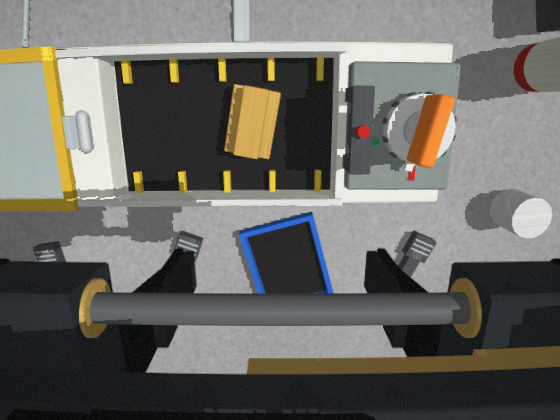

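The wrist view shows ribs in two rows (y≈72 and ≈181, x = 127..320), the block at (252,122) with its ridge on its right half, the tray at (290,255) and the grip bar at (432,130).

```bash
python3 - <<'E'
from h import *
w=np.load("w5.npz",allow_pickle=True)["w"].item();w2=np.load("w2.npz",allow_pickle=True)["w"].item();w1=np.load("w1.npz",allow_pickle=True)["w"].item()
H=hsv(w);m=cv2.inRange(H,(15,110,60),(35,255,255))
for b in blobs(m,25,6000,(110,40,345,200)):
    z=.039 if b[2]<500 else .055
    print(np.round(b[:3],1),wst(plane(w,[b[:2]],z)[0]))
    if b[2]>800: K=b[3]
box=cv2.boxPoints(cv2.minAreaRect(K));print("block box",box.round(1))
x,y,ww,hh=cv2.boundingRect(K);V=H[...,2].astype(int)
for r in (95,120,145): print(r,V[r,225:285],H[r,225:285,0][[5,20,40]])
for r in (30,): pass
# tray, w1 & w5
for c,roi in((w1,(200,100,300,215)),):
    m=cv2.inRange(hsv(c),(105,150,60),(125,255,255))
    b=blobs(m,300,20000,roi)[0];bx=cv2.boxPoints(cv2.minAreaRect(b[3]));P=plane(c,bx,.014);print("tray",P,P.mean(0),np.linalg.norm(P[0]-P[1]),np.linalg.norm(P[1]-P[2]));print([np.arctan2(*(P[i+1]-P[i])[[1,0]]) for i in(0,1)])
    ex=b[3][:,0][b[3][:,0,1].argmin()];print("w1 top corner",ex)
m=cv2.inRange(hsv(w),(105,150,60),(125,255,255));b=blobs(m,300,20000,(235,200,340,300))[0];ex5=b[3][:,0][b[3][:,0,1].argmin()];print(ex5,tri(w1,ex,w,ex5))
m=cv2.inRange(H,(3,150,120),(16,255,255));b=max(blobs(m,300,20000,(400,80,470,180)),key=lambda b:b[2]);bx=cv2.boxPoints(cv2.minAreaRect(b[3]));print("grip",bx,wst(plane(w,bx,.114)))
E
```

```text
[182.2 181.2 179. ] [-0.0567  0.0464  0.039 ]
[138.  181.2 198. ] [-0.0564  0.094   0.039 ]
[272.  180.4 152. ] [-0.0562 -0.0488  0.039 ]
[226.8 180.7 182. ] [-0.0564 -0.0011  0.039 ]
[317.4 179.9 167. ] [-0.0558 -0.0966  0.039 ]
[ 251.6  121.3 3353. ] [ 0.0052 -0.03    0.055 ]
[126.3  71.7 242. ] [0.0541 0.0944 0.039 ]
[173.6  70.2 226. ] [0.0544 0.0469 0.039 ]
[270.6  68.6 187. ] [ 0.0549 -0.0483  0.039 ]
[221.9  69.1 199. ] [ 0.0548 -0.0008  0.039 ]
[319.6  68.3 192. ] [ 0.0551 -0.0961  0.039 ]
block box [[221.6 153.1]
 [233.4  82.6]
 [281.2  90.5]
 [269.5 161.1]]
95 [ 31  32  28  32  28  27  48 121 176 130 135 133 135 136 134 132 128 153
 194 214 212 214 218 213 215 215 215 219 215 213 212 214 214 216 219 215
 216 218 217 218 212 213 214 196 208 218 221 218 220 222 222 219 216 215
 222 148  47  44  42  41] [15 20 20]
120 [ 30  31  26 105 182 211 186 129 130 130 132 129 125 148 196 219 214 214
 218 216 212 217 216 215 215 215 217 214 215 213 213 213 211 216 214 216
 215 217 199 190 206 216 216 212 217 220 220 215 210 215 188 107  39  43
  41  39  38  41  43  34] [20 21 20]
145 [141 161 127 125 126 126 123 125 124 139 192 219 214 214 217 216 214 213
 216 216 215 214 215 216 214 210 210 209 213 212 217 215 213 217 190 196
 208 210 210 210 213 218 214 210 206 221 151  51  45  40  38  39  43  43
  43  43  38  43  43  45] [20 19 20]
tray [[ 0.4767 -0.0952  0.014 ]
 [ 0.4941 -0.1828  0.014 ]
 [ 0.387  -0.2056  0.014 ]
 [ 0.3668 -0.1129  0.014 ]] [ 0.4311 -0.1492  0.014 ] 0.089324860493078 0.10948604183869459
[np.float64(-1.3745094389362733), np.float64(-2.9317123352085344)]
w1 top corner [269 113]
[309 212] (array([ 0.4931, -0.18  ,  0.0004]), np.float64(0.0003495456945204305))
grip [[404.4 159.8]
 [428.1  88.7]
 [455.1  97.7]
 [431.4 168.8]] [[-0.0235 -0.1608  0.114 ]
 [ 0.0333 -0.1751  0.114 ]
 [ 0.0268 -0.198   0.114 ]
 [-0.031  -0.1846  0.114 ]]
```

```bash
sed -i 's/SO=np.array.*;SY/SO=np.array([.6006,-.0961,0]);SY/' h.py; python3 - <<'E'
from h import *
w=np.load("w5.npz",allow_pickle=True)["w"].item()
P=plane(w,[(255,95),(250.8,120),(246.6,145)],.062);print(P,wst(P[1]))
a=np.arctan2(*(P[0]-P[2])[[1,0]]);print("yaw",a)
t0=np.load("c0.npz",allow_pickle=True)["t"].item()
print("two-view ridge top",tri(t0,(325,201),w,(250.8,121)))
d([*P[1][:2],.15],a)
d([*P[1][:2],.04],a)
E
```

```text
[[ 0.6285 -0.1312  0.062 ]
 [ 0.6062 -0.1254  0.062 ]
 [ 0.583  -0.1193  0.062 ]] [ 0.0074 -0.0288  0.062 ]
yaw -0.2573072989338333
two-view ridge top (array([ 0.6057, -0.1251,  0.0631]), np.float64(0.0009864810374020986))
turn 0.1924 shift [ 0.06   -0.0356  0.0718] q6 1.17 t 8.75
turn 0.1924 shift [ 0.0599 -0.0354  0.1818] q6 1.17 t 8.75
```

```bash
python3 nudge.py '{"deltas": [[0, 0, 0, 0.096], [0, 0, 0, 0.096], [0.03, -0.018, 0, 0], [0.03, -0.018, 0, 0], [0, 0, 0.04, 0], [0, 0, 0.04, 0], [0, 0, 0.03, 0], [0, 0, 0, 0], [0, 0, 0, 0]]}' 0.056; python3 - <<'E'
from h import *
d([.606,-.1254,.052],-.2573)
E
```

```text
time: 9.5
position: [0.6054, -0.122, 0.1102]
tool_rot: [0.992, -0.126, -0.002, -0.001]
ft_force: [0.3, 0.0, 0.7]
grip_width: 0.0562
grip_force: 0.0
turn 0.0054 shift [0.0017 0.0032 0.0582] q6 1.44 t 9.5
```

```bash
python3 nudge.py '{"deltas": [[0.0017, 0.0032, 0.02, 0.005], [0, 0, 0.02, 0], [0, 0, 0.012, 0], [0, 0, 0.006, 0], [0, 0, 0, 0]]}' |grep -E "pos|ft"; python3 nudge.py '{"deltas": [[0, 0, 0, 0], [0, 0, 0, 0], [0, 0, 0, 0], [0, 0, 0, 0], [0, 0, 0, 0]]}' 0.015 40; python3 nudge.py '{"deltas": [[0, 0, -0.01, 0], [0, 0, -0.02, 0], [0, 0, -0.035, 0], [0, 0, -0.035, 0], [0, 0, -0.02, 0], [0, 0, 0, 0]]}';  python3 - <<'E'
from h import *
w1=np.load("w1.npz",allow_pickle=True)["w"].item()
m=cv2.inRange(hsv(w1),(105,150,60),(125,255,255));b=blobs(m,300,20000,(200,100,300,215))[0]
for z in(0.,.014):
  P=plane(w1,cv2.boxPoints(cv2.minAreaRect(b[3])),z);print(P.mean(0))
d([.4305,-.149,.13],np.arctan2(-.0223,-.109)+np.pi)
E
```

```text
position: [0.6072, -0.1277, 0.0539]
ft_force: [-0.0, -0.1, -0.9]
time: 10.33
position: [0.6074, -0.1283, 0.0543]
tool_rot: [0.992, -0.129, 0.001, 0.0]
ft_force: [-0.2, 0.3, 0.4]
grip_width: 0.0304
grip_force: 0.0
time: 10.83
position: [0.6108, -0.1295, 0.1803]
tool_rot: [0.992, -0.129, 0.006, 0.002]
ft_force: [1.3, -0.2, -0.2]
grip_width: 0.015
grip_force: 0.0
[ 0.4291 -0.1478  0.    ]
[ 0.4311 -0.1492  0.014 ]
turn -0.4609 shift [-0.181  -0.0174  0.0483] q6 1.44 t 10.8333
```

The fingers were still closing when I lifted. I'll look again and redo the grasp.

```bash
python3 nudge.py '{"deltas": [[-0.03, 0, -0.02, 0], [-0.03, 0, -0.02, 0], [0, 0, 0, 0], [0, 0, 0, 0]]}' 0.056|grep pos; cat > blk.py <<'E'
from h import *
w=robot.camera("wrist");H=hsv(w);m=cv2.inRange(H,(15,80,60),(35,255,255))
S=[b for b in blobs(m,1500,9000,(100,0,470,250))];print([np.round(b[:3],1) for b in S])
b=max(S,key=lambda b:b[2]);print("box",cv2.boxPoints(cv2.minAreaRect(b[3])).round(1))
V=H[...,2].astype(int);x,y,ww,hh=cv2.boundingRect(b[3])
for r in(int(b[1]-.25*hh),int(b[1]),int(b[1]+.25*hh)): print(r,x,V[r,x:x+ww:2])
cv2.imwrite("pics/blk%d.png"%int(robot.get_obs()["time"]*100),w["img"][:,:,::-1]);np.savez("w6.npz",w=w)
E
python3 blk.py
```

```text
position: [0.5482, -0.1124, 0.2147]
[array([ 275.2,  128.9, 3458. ])]
box [[250.  93.]
 [299.  93.]
 [299. 166.]
 [250. 166.]]
110 250 [ 40 215 148 143 149 144 169 229 229 226 228 232 226 226 229 228 229 229
 227 231 230 231 234 227 235]
128 250 [ 28 175 142 146 143 142 156 230 228 229 228 232 227 227 227 226 227 230
 227 230 228 230 231 225 234]
147 250 [ 33 132 179 140 141 139 135 225 228 231 228 231 227 228 227 224 227 231
 227 227 225 227 230 224 230]
```

```bash
python3 - <<'E'
from h import *
w=np.load("w6.npz",allow_pickle=True)["w"].item()
P=plane(w,[(276,129),(263.5,110),(263.5,147)],.062);print(P,np.arctan2(*(P[1]-P[2])[[1,0]]),tyaw(robot.get_obs()),wst(P[0]))
Q=plane(w,[(250.5,129),(299.5,129)],.048);print("foot",Q,np.linalg.norm(Q[0]-Q[1]))
d([*P[0][:2],.052])
E
```

```text
[[ 0.6049 -0.1261  0.062 ]
 [ 0.6244 -0.1194  0.062 ]
 [ 0.5918 -0.1103  0.062 ]] -0.27054469064982434 -0.25929370385497613 [ 0.0062 -0.0296  0.062 ]
foot [[ 0.6105 -0.1018  0.048 ]
 [ 0.5983 -0.1478  0.048 ]] 0.04752675728104184
turn 0.0000 shift [ 0.0572 -0.0015  0.1621] q6 1.43 t 11.2167
```

```bash
python3 nudge.py '{"deltas": [[0.03, 0, 0, 0.01], [0.027, -0.0015, 0.035, 0], [0, 0, 0.035, 0], [0, 0, 0.035, 0], [0, 0, 0.03, 0], [0, 0, 0.02, 0], [0, 0, 0.007, 0], [0, 0, 0, 0]]}' |grep -E "pos|ft"; python3 nudge.py '{"deltas": [[0, 0, 0, 0], [0, 0, 0, 0], [0, 0, 0, 0], [0, 0, 0, 0], [0, 0, 0, 0], [0, 0, 0, 0], [0, 0, 0, 0], [0, 0, 0, 0], [0, 0, 0, 0], [0, 0, 0, 0]]}' 0 40
```

```text
position: [0.6016, -0.1254, 0.0504]
ft_force: [0.4, 0.0, -0.6]
time: 12.72
position: [0.6028, -0.1258, 0.0536]
tool_rot: [0.991, -0.134, -0.0, -0.0]
ft_force: [-0.2, 0.1, -0.6]
grip_width: 0.0021
grip_force: 0.0
```

The fingers shut without the ridge between them, and the first handle pass also went free at z = 0.098. So the tips may be higher than the reported TCP. I'll check where the tips appear in the wrist picture.

```bash
python3 nudge.py '{"deltas": [[0, 0, -0.04, 0], [0, 0, -0.04, 0], [0, 0, -0.02, 0], [0, 0, 0, 0], [0, 0, 0, 0]]}' 0 |grep pos; python3 - <<'E'
from h import *
w=robot.camera("wrist");t=robot.camera("top");s=robot.camera("scene");ob=robot.get_obs();M=R.from_quat(ob["tool_rot"])
for dz in(0,.01,.02,.025,.03): print(dz,[proj(c,ob["position"]+M.apply([x,0,-dz])).round(1)[0] for c in(w,s) for x in(-.0095,.0095)])
print(w["xyz"]-ob["position"],ob["position"],M.inv().apply(w["xyz"]-ob["position"]))
u,v=proj(s,ob["position"])[0].astype(int)
a=cv2.resize(s["img"][v-50:v+40,u-50:u+50,::-1],(440,396),interpolation=cv2.INTER_CUBIC);cv2.circle(a,(220,220),3,(255,0,255),-1)
b=w["img"][200:299,200:290+70,::-1];b=cv2.resize(b,(350,396*1)[0:2] if 0 else (352,218));a2=np.zeros((396,352,3),np.uint8);a2[:218]=b
cv2.imwrite("pics/tip.png",np.hstack([a,a2]))
E
```

```text
position: [0.6037, -0.1261, 0.1552]
0 [array([275.9, 268.2]), array([275.8, 237.5]), array([268.2, 219.6]), array([272.8, 223. ])]
0.01 [array([275.7, 276. ]), array([275.6, 244. ]), array([268.1, 217. ]), array([272.8, 220.4])]
0.02 [array([275.6, 284.5]), array([275.4, 251.1]), array([268.1, 214.4]), array([272.7, 217.8])]
0.025 [array([275.5, 289.1]), array([275.3, 255. ]), array([268. , 213.1]), array([272.7, 216.5])]
0.03 [array([275.4, 294. ]), array([275.2, 259.1]), array([268. , 211.7]), array([272.7, 215.1])]
[ 0.0769 -0.0232  0.1885] [ 0.6015 -0.1253  0.1521] [ 0.0796  0.0019 -0.1888]
```

View pics/tip.png

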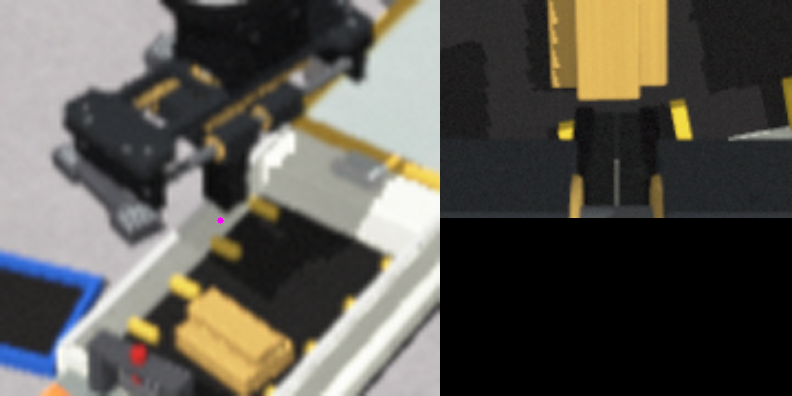

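The tips appear at row 248 in the wrist view and about 3 px above the TCP mark in the scene view, so they sit some 15–20 mm short of the reported TCP. I'll calibrate by touch, coming down on the block's foot (z 0.048) with the fingers astride the ridge.

```bash
python3 nudge.py '{"deltas": [[0.001, 0, 0.03, 0], [0, 0, 0.03, 0], [0, 0, 0.03, 0], [0, 0, 0, 0], [0, 0, 0, 0], [0, 0, 0, 0]]}' 0.04 |grep -E "pos|ft|wid"; for i in 1 2 3 4; do python3 nudge.py '{"deltas": [[0, 0, 0.005, 0], [0, 0, 0.003, 0], [0, 0, 0, 0]]}' |grep -E "pos|ft";done
```

```text
position: [0.6042, -0.1262, 0.0639]
ft_force: [-0.1, -0.8, 1.0]
grip_width: 0.0325
position: [0.6042, -0.1262, 0.0564]
ft_force: [0.4, 0.1, -0.2]
position: [0.6034, -0.1259, 0.0472]
ft_force: [0.0, -0.5, -1.1]
position: [0.6032, -0.1259, 0.0388]
ft_force: [-0.3, -1.0, 0.4]
position: [0.6033, -0.1259, 0.0308]
ft_force: [-0.2, 0.6, -0.8]
```

```bash
for i in 1 2 3 4 5; do python3 nudge.py '{"deltas": [[0, 0, 0.002, 0], [0, 0, 0, 0]]}' |grep -E "pos|ft|wid"|tr '\n' ' ';echo;done
```

```text
position: [0.6037, -0.126, 0.0293] ft_force: [-0.6, -0.3, -0.2] grip_width: 0.0399 
position: [0.6037, -0.126, 0.0275] ft_force: [0.9, -0.7, -0.1] grip_width: 0.0401 
position: [0.6041, -0.1262, 0.0266] ft_force: [-1.1, 1.1, 5.7] grip_width: 0.0401 
position: [0.6041, -0.1261, 0.0265] ft_force: [-3.3, 0.7, 15.4] grip_width: 0.0402 
position: [0.6042, -0.1261, 0.0263] ft_force: [-6.8, 1.0, 25.6] grip_width: 0.04
```

Touch at 0.0268 on a surface at 0.048, so the tips sit 21 mm above the reported TCP. I'll back off and grip.

```bash
echo "TIP=.021 # real tip z = TCP z + TIP (measured by touch on the foot)" >> h.py; python3 nudge.py '{"deltas": [[0, 0, -0.007, 0], [0, 0, 0, 0], [0, 0, 0, 0], [0, 0, 0, 0], [0, 0, 0, 0], [0, 0, 0, 0], [0, 0, 0, 0], [0, 0, 0, 0], [0, 0, 0, 0], [0, 0, 0, 0], [0, 0, 0, 0]]}' 0.01 40;  python3 nudge.py '{"deltas": [[0, 0, -0.01, 0], [0, 0, -0.03, 0], [0, 0, -0.035, 0], [0, 0, -0.035, 0], [0, 0, -0.02, 0], [0, 0, 0, 0], [0, 0, 0, 0]]}'; python3 -c "
from h import *
d([.4305,-.149,.13],.2)"
```

```text
time: 16.53
position: [0.6046, -0.1254, 0.0289]
tool_rot: [0.991, -0.134, 0.001, -0.001]
ft_force: [1.1, 3.3, 6.3]
grip_width: 0.0232
grip_force: 40.0
time: 17.12
position: [0.6036, -0.1264, 0.1588]
tool_rot: [0.991, -0.134, 0.0, 0.0]
ft_force: [-0.1, -0.3, -3.5]
grip_width: 0.0233
grip_force: 40.0
turn -0.4691 shift [-0.1742 -0.0122  0.0288] q6 1.45 t 17.1167
```

```bash
python3 nudge.py '{"deltas": [[0, 0, 0, -0.118], [0, 0, 0, -0.118], [0, 0, 0, -0.118], [0, 0, 0, -0.118], [-0.035, -0.0024, 0, 0], [-0.035, -0.0024, 0, 0], [-0.035, -0.0024, 0, 0], [-0.035, -0.0024, 0, 0], [-0.034, -0.0024, 0, 0], [0, 0, 0.04, 0], [0, 0, 0.04, 0], [0, 0, 0.03, 0], [0, 0, 0, 0], [0, 0, 0, 0]]}'; python3 - <<'E'
from h import *
w=robot.camera("wrist");np.savez("w7.npz",w=w);cv2.imwrite("pics/w7.png",w["img"][:,:,::-1])
d([.4308,-.149,.008],.205)
E
```

```text
time: 18.28
position: [0.4281, -0.1478, 0.0462]
tool_rot: [0.995, 0.101, -0.004, -0.003]
ft_force: [-0.2, 0.6, -2.9]
grip_width: 0.0237
grip_force: 40.0
turn -0.0021 shift [0.0009 0.0005 0.0398] q6 0.79 t 18.3333
```

View pics/w7.png

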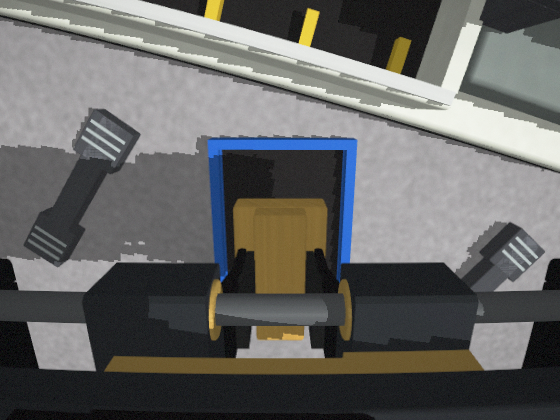

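The block hangs centred and square over the tray (tray edges 210 to 356, block 234 to 327). Lower and release.

```bash
python3 nudge.py '{"deltas": [[0, 0, 0.025, -0.002], [0, 0, 0.008, 0], [0, 0, 0.004, 0], [0, 0, 0, 0]]}' |grep -E "pos|ft"; python3 nudge.py '{"deltas": [[0, 0, 0.003, 0], [0, 0, 0, 0]]}' |grep -E "pos|ft"
```

```text
position: [0.4311, -0.1493, 0.0121]
ft_force: [0.1, 0.4, -2.6]
position: [0.4315, -0.1497, 0.0094]
ft_force: [-0.3, -0.4, -2.7]
```

```bash
for i in 1 2 3; do python3 nudge.py '{"deltas": [[0, 0, 0.002, 0], [0, 0, 0, 0]]}' |grep -E "pos|ft"|tr '\n' ' ';echo; done
```

```text
position: [0.4312, -0.1495, 0.007] ft_force: [0.3, -0.3, -3.7] 
position: [0.4314, -0.1495, 0.0052] ft_force: [-0.2, 1.3, 2.3] 
position: [0.4315, -0.1495, 0.005] ft_force: [-0.6, 1.9, 22.9]
```

```bash
python3 nudge.py '{"deltas": [[0, 0, -0.002, 0], [0, 0, 0, 0], [0, 0, 0, 0], [0, 0, 0, 0], [0, 0, 0, 0], [0, 0, 0, 0], [0, 0, -0.02, 0], [0, 0, -0.04, 0], [0, 0, -0.04, 0], [0, 0, -0.04, 0], [0, 0, -0.04, 0], [0, 0, -0.04, 0], [0, 0, 0, 0], [0, 0, 0, 0]]}' 0.06; cat > bars.py <<'E'
from h import *
import sys
# bars: dark blobs on the table in the wrist view; centre, axis, length at z=.014 (top face)
def bars(c,roi,z=.014):
    H=hsv(c);m=cv2.inRange(H,(0,0,0),(180,255,int(sys.argv[1]) if len(sys.argv)>1 else 75))
    m=cv2.morphologyEx(m,cv2.MORPH_CLOSE,np.ones((5,5),np.uint8))
    for b in blobs(m,300,9000,roi):
        r=cv2.minAreaRect(b[3]);P=plane(c,b[3][:,0],z);a=axis(P)
        u=np.array([np.cos(a),np.sin(a)]);p=P[:,:2]@u;q=P[:,:2]@[-u[1],u[0]]
        ctr=u*(p.max()+p.min())/2+np.array([-u[1],u[0]])*(q.max()+q.min())/2
        print("px",np.round(b[:3],0),"ctr",ctr,"yaw %.3f"%a,"len %.3f wid %.3f"%(np.ptp(p),np.ptp(q)))
if __name__=="__main__":
    c=robot.camera("wrist");np.savez("wb.npz",w=c);cv2.imwrite("pics/wb.png",c["img"][:,:,::-1])
    ob=robot.get_obs();print(ob["position"],tyaw(ob),ob["time"]);bars(c,(0,0,560,255))
    m=cv2.inRange(hsv(c),(105,150,60),(125,255,255));T=cv2.inRange(hsv(c),(15,80,60),(35,255,255))
    for b in blobs(T,1200,9000): print("brass",np.round(b[:3]),plane(c,[b[:2]],.03))
    for b in blobs(m,900,30000): print("blue",np.round(b[:3]),plane(c,[b[:2]],.014))
E
python3 bars.py
```

```text
time: 20.5
position: [0.4323, -0.1502, 0.2268]
tool_rot: [0.995, 0.102, 0.002, 0.002]
ft_force: [-0.6, -0.2, -0.5]
grip_width: 0.0603
grip_force: 0.0
[ 0.4308 -0.1493  0.2249] 0.20487643437748376 20.55
px [ 384.  221. 1347.] ctr [ 0.4034 -0.2856] yaw -0.521 len 0.122 wid 0.034
px [ 277.  176. 5315.] ctr [ 0.4328 -0.1504] yaw 0.205 len 0.095 wid 0.074
px [ 161.  156. 2120.] ctr [ 0.4263 -0.0156] yaw -0.426 len 0.111 wid 0.031
px [  25.  139. 2874.] ctr [0.4114 0.1415] yaw -0.035 len 0.133 wid 0.061
px [ 163.   70. 1095.] ctr [ 0.5193 -0.0689] yaw 1.499 len 0.490 wid 0.014
px [ 530.   41. 2812.] ctr [ 0.6345 -0.3858] yaw -1.424 len 0.083 wid 0.051
px [ 402.   49. 3794.] ctr [ 0.5798 -0.2618] yaw 0.274 len 0.130 wid 0.100
brass [ 382.  363. 6415.] [[ 0.2232 -0.3334  0.03  ]]
brass [ 278.  181. 2620.] [[ 0.4315 -0.1519  0.03  ]]
brass [  47.   19. 1541.] [[0.5496 0.1113 0.03  ]]
blue [ 277.  176. 7576.] [[ 0.4342 -0.1495  0.014 ]]
```

View pics/wb.png

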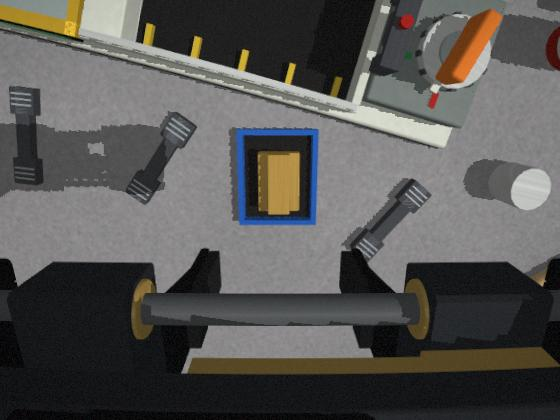

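The block stands in the tray at (278,181). Bars are at (161,157), (25,139) and (384,221). I'll hover over bar A, the one at (161,157), and refine.

```bash
python3 -c "
from h import *
d([.4263,-.0136,.2],-.426)"
```

```text
turn 0.6309 shift [-0.0602 -0.1217  0.0248] q6 0.79 t 20.55
```

```bash
python3 nudge.py '{"deltas": [[0, 0, 0, 0.105], [0, 0, 0, 0.105], [0, 0, 0, 0.105], [0, 0, 0, 0.105], [0, 0, 0, 0.105], [0, 0, 0, 0.105], [-0.015, -0.03, 0.006, 0], [-0.015, -0.03, 0.006, 0], [-0.015, -0.03, 0.006, 0], [-0.015, -0.03, 0.006, 0], [0, 0, 0, 0], [0, 0, 0, 0]]}' 0.05|grep pos; python3 bars.py
```

```text
position: [0.4234, -0.0133, 0.1983]
[ 0.4246 -0.0147  0.199 ] -0.4233425545852179 21.6
px [ 65. 250. 518.] ctr [0.4534 0.2387] yaw 1.178 len 0.079 wid 0.017
px [ 143.  224. 1577.] ctr [0.4343 0.1389] yaw 0.201 len 0.088 wid 0.037
px [ 277.  170. 1804.] ctr [ 0.4265 -0.0139] yaw -0.431 len 0.109 wid 0.029
px [110. 135. 478.] ctr [0.541  0.1269] yaw 1.498 len 0.102 wid 0.006
px [ 394.  119. 6750.] ctr [ 0.4327 -0.1485] yaw 0.186 len 0.095 wid 0.076
px [ 527.   85. 3429.] ctr [ 0.4097 -0.2852] yaw -0.480 len 0.113 wid 0.043
px [ 266.   85. 1269.] ctr [ 0.522  -0.0015] yaw 1.509 len 0.555 wid 0.005
px [373.   5. 455.] ctr [ 0.5411 -0.1705] yaw 1.305 len 0.043 wid 0.015
brass [ 362.  363. 6580.] [[ 0.1809 -0.0163  0.03  ]]
brass [ 401.  123. 3511.] [[ 0.4312 -0.1493  0.03  ]]
brass [  91.  106. 4120.] [[0.5712 0.1198 0.03  ]]
blue [ 395.  119. 9749.] [[ 0.4345 -0.1498  0.014 ]]
```

```bash
python3 -c "
from h import *
d([.4265,-.0139,-.016],-.431)"; python3 nudge.py '{"deltas": [[0.0015, 0, 0.03, 0.006], [0, 0, 0.035, 0], [0, 0, 0.035, 0], [0, 0, 0.035, 0], [0, 0, 0.035, 0], [0, 0, 0.02, 0], [0, 0, 0, 0], [0, 0, 0, 0]]}' ; python3 -c "
from h import *
d([.4265,-.0139,-.016],-.431)"
```

```text
turn 0.0077 shift [ 0.0022 -0.0017  0.215 ] q6 1.70 t 21.6
time: 22.27
position: [0.4265, -0.0169, 0.0095]
tool_rot: [0.977, -0.215, -0.002, -0.0]
ft_force: [0.1, -0.2, 0.9]
grip_width: 0.0499
grip_force: 0.0
turn -0.0022 shift [-0.0011 -0.0028  0.0255] q6 1.70 t 22.2667
```

```bash
python3 nudge.py '{"deltas": [[0, -0.002, 0.015, 0], [0, 0, 0.007, 0], [0, 0, 0.003, 0], [0, 0, 0, 0]]}' |grep -E "pos|ft"; python3 nudge.py '{"deltas": [[0, 0, 0, 0], [0, 0, 0, 0], [0, 0, 0, 0], [0, 0, 0, 0], [0, 0, 0, 0], [0, 0, 0, 0], [0, 0, 0, 0], [0, 0, 0, 0], [0, 0, 0, 0], [0, 0, 0, 0], [0, 0, 0, 0]]}' 0.005 40
```

```text
position: [0.4284, -0.0145, -0.0138]
ft_force: [-0.4, 0.6, 0.6]
time: 23.52
position: [0.4281, -0.0141, -0.0142]
tool_rot: [0.977, -0.214, 0.0, -0.0]
ft_force: [0.6, 1.1, 4.1]
grip_width: 0.0153
grip_force: 40.0
```

Bar A is gripped (15 mm wide). Lift it and carry it to lane 3.

```bash
python3 nudge.py '{"deltas": [[0, 0, -0.02, 0], [0, 0, -0.04, 0], [0, 0, -0.04, 0], [0, 0, -0.04, -0.09], [0, 0, 0, -0.09], [0, 0, 0, -0.09], [0, 0, 0, -0.096], [0, 0, 0, 0], [0, 0, 0, 0]]}'|grep -E "pos|wid|grip"; python3 -c "
from h import *
d(stw([0,.024,.125]),SY)"
```

```text
position: [0.4273, -0.0139, 0.1252]
grip_width: 0.0155
grip_force: 40.0
turn -0.0031 shift [ 0.1783  0.0468 -0.0001] q6 1.34 t 24.2667
```

```bash
python3 nudge.py '{"deltas": [[0.036, 0.0094, 0, 0], [0.036, 0.0094, 0, 0], [0.036, 0.0094, 0, 0], [0.036, 0.0094, 0, 0], [0.034, 0.0094, 0, 0], [0, 0, 0, 0], [0, 0, 0.03, 0], [0, 0, 0.03, 0], [0, 0, 0, 0], [0, 0, 0, 0]]}'|grep -E "time|pos|wid|ft"; python3 -c "
from h import *
d(stw([0,.024,.019]),SY)"
```

```text
time: 25.1
position: [0.5999, -0.0718, 0.0632]
ft_force: [0.1, -0.0, -2.3]
grip_width: 0.0154
turn -0.0020 shift [0.0026 0.0003 0.0442] q6 1.33 t 25.1
```

```bash
python3 nudge.py '{"deltas": [[0.0025, 0, 0.02, 0], [0, 0, 0.015, 0], [0, 0, 0.008, 0], [0, 0, 0, 0]]}'|grep -E "pos|ft"|tr '\n' ' '; for i in 1 2 3;do python3 nudge.py '{"deltas": [[0, 0, 0.002, 0], [0, 0, 0, 0]]}'|grep -E "pos|ft"|tr '\n' ' ';done
```

```text
position: [0.6044, -0.0726, 0.0223] ft_force: [-0.3, -0.5, -2.8] position: [0.6059, -0.073, 0.0218] ft_force: [0.8, -0.0, -2.5] position: [0.6056, -0.0729, 0.0194] ft_force: [-0.1, -0.4, -3.0] position: [0.6051, -0.0728, 0.0168] ft_force: [-0.4, 0.5, -3.6]
```

```bash
python3 nudge.py '{"deltas": [[0, 0, 0.0015, 0], [0, 0, 0, 0]]}'|grep -E "pos|ft"|tr '\n' ' '; python3 nudge.py '{"deltas": [[0, 0, 0.0015, 0], [0, 0, 0, 0]]}'|grep -E "pos|ft"|tr '\n' ' '
```

```text
position: [0.6052, -0.0728, 0.0159] ft_force: [-0.7, 0.2, 2.4] position: [0.6052, -0.0728, 0.0158] ft_force: [-3.5, 0.1, 11.7]
```

Seated on the bed. Release it and go to bar B.

```bash
python3 nudge.py '{"deltas": [[0, 0, -0.001, 0], [0, 0, 0, 0], [0, 0, 0, 0], [0, 0, 0, 0], [0, 0, 0, 0], [0, 0, 0, 0], [0, 0, -0.02, 0], [0, 0, -0.04, 0], [0, 0, -0.04, 0], [0, 0, -0.04, 0], [0, 0, -0.04, 0], [0, 0, 0, 0], [0, 0, 0, 0]]}' 0.036|grep -E "time|pos|wid"; python3 -c "
from h import *
d([.422,.148,.2],-.0646)"
```

```text
time: 27.35
position: [0.607, -0.0733, 0.1978]
grip_width: 0.0361
turn -0.0005 shift [-0.1989 -0.2089 -0.0039] q6 1.33 t 27.35
```

```bash
python3 nudge.py '{"deltas": [[-0.025, -0.026, 0, 0], [-0.025, -0.026, 0, 0], [-0.025, -0.026, 0, 0], [-0.025, -0.026, 0, 0], [-0.025, -0.026, 0, 0], [-0.025, -0.026, 0, 0], [-0.025, -0.026, 0, 0], [-0.025, -0.026, 0, 0], [0, 0, 0, 0], [0, 0, 0, 0]]}' 0.05|grep pos; python3 bars.py|grep -E "len 0.1|^.[0 ]"; python3 - <<'E'
from h import *
s=robot.camera("scene");t=robot.camera("top")
a=cv2.resize(s["img"][150:330,190:370,::-1],(400,400),interpolation=cv2.INTER_CUBIC);b=cv2.resize(np.load("wb.npz",allow_pickle=True)["w"].item()["img"][:300,:,::-1],(400,214))
c=np.zeros((400,400,3),np.uint8);c[:214]=b;cv2.imwrite("pics/c1.png",np.hstack([a,c]))
E
```

```text
position: [0.4162, 0.1489, 0.1933]
[0.4181 0.1481 0.1936] -0.06336404970305218 28.2333
px [ 279.  168. 2149.] ctr [0.4219 0.1459] yaw 0.120 len 0.111 wid 0.036
px [ 506.  156. 1021.] ctr [ 0.4262 -0.0963] yaw 0.165 len 0.106 wid 0.019
px [ 496.   19. 4761.] ctr [ 0.5655 -0.0716] yaw 1.509 len 0.137 wid 0.041
```

View pics/c1.png

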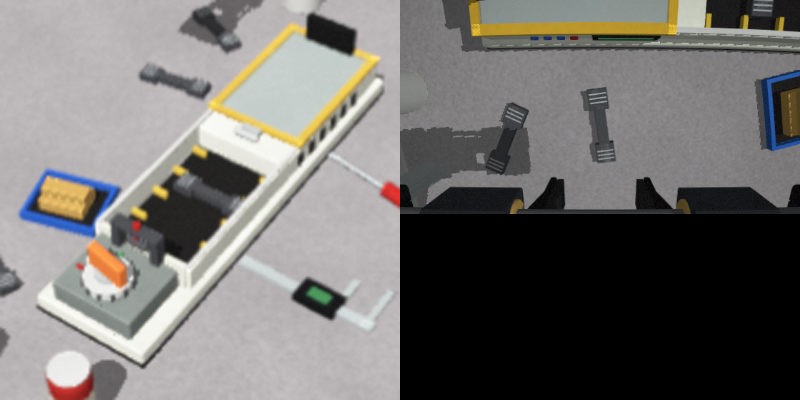

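Bar A lies flat in lane 3 at (205,190). Bar B's ends are at crop (597,97) and (603,153).

```bash
cat > ends.py <<'E'
from h import *
import sys
# waist/end centres of a bar from row-wise dark runs round a pixel
w=np.load("wb.npz",allow_pickle=True)["w"].item();x,y,th=map(int,sys.argv[1:4])
m=cv2.inRange(hsv(w),(0,0,0),(180,255,th));
b=[b for b in blobs(cv2.morphologyEx(m,cv2.MORPH_CLOSE,np.ones((5,5),np.uint8)),200,9000,(0,0,560,255)) if cv2.pointPolygonTest(b[3],(x,y),False)>=0][0]
r=cv2.minAreaRect(b[3]);bx=cv2.boxPoints(r);e=sorted([np.linalg.norm(bx[i]-bx[(i+1)%4]) for i in(0,1)])
i=0 if np.linalg.norm(bx[0]-bx[1])<np.linalg.norm(bx[1]-bx[2]) else 1
E=[(bx[i]+bx[i+1])/2,(bx[(i+2)%4]+bx[(i+3)%4])/2]
P=plane(w,E,.012);print("rect",r,"ends",np.round(E,1),"world ctr",P.mean(0),"yaw",np.arctan((P[0]-P[1])[1]/(P[0]-P[1])[0]),"len",np.linalg.norm(P[0]-P[1]))
ctr=P.mean(0);d([*ctr[:2],-.014],np.arctan((P[0]-P[1])[1]/(P[0]-P[1])[0]))
E
for t in 50 60 70;do python3 ends.py 280 168 $t;done
```

```text
rect ((280.70526123046875, 174.539306640625), (102.88945770263672, 27.291807174682617), 82.40535736083984) ends [[273.9 123.5]
 [287.5 225.5]] world ctr [0.4223 0.1448 0.012 ] yaw 0.07009514600058606 len 0.10927005504328777
turn -0.1360 shift [0.0025 0.0025 0.208 ] q6 1.72 t 28.3333Traceback (most recent call last):
  File "ends.py", line 6, in <module>
    b=[b for b in blobs(cv2.morphologyEx(m,cv2.MORPH_CLOSE,np.ones((5,5),np.uint8)),200,9000,(0,0,560,255)) if cv2.pointPolygonTest(b[3],(x,y),False)>=0][0]
      ~~~~~~~~~~~~~~~~~~~~~~~~~~~~~~~~~~~~~~~~~~~~~~~~~~~~~~~~~~~~~~~~~~~~~~~~~~~~~~~~~~~~~~~~~~~~~~~~~~~~~~~~~~~~~~~~~~~~~~~~~~~~~~~~~~~~~~~~~~~~~~~~~~~^^^
IndexError: list index out of range
Traceback (most recent call last):
  File "ends.py", line 6, in <module>
    b=[b for b in blobs(cv2.morphologyEx(m,cv2.MORPH_CLOSE,np.ones((5,5),np.uint8)),200,9000,(0,0,560,255)) if cv2.pointPolygonTest(b[3],(x,y),False)>=0][0]
      ~~~~~~~~~~~~~~~~~~~~~~~~~~~~~~~~~~~~~~~~~~~~~~~~~~~~~~~~~~~~~~~~~~~~~~~~~~~~~~~~~~~~~~~~~~~~~~~~~~~~~~~~~~~~~~~~~~~~~~~~~~~~~~~~~~~~~~~~~~~~~~~~~~~^^^
IndexError: list index out of range
```

```bash
python3 nudge.py '{"deltas": [[0, 0, 0, -0.068], [0, 0, 0.02, -0.068], [0.0025, 0.0025, 0.035, 0], [0, 0, 0.035, 0], [0, 0, 0.035, 0], [0, 0, 0.035, 0], [0, 0, 0.025, 0], [0, 0, 0, 0], [0, 0, 0, 0]]}'|grep -E "pos|ft|rot" ; python3 -c "
from h import *
d([.4223,.1448,-.015],.07)"
```

```text
position: [0.4216, 0.1445, 0.0083]
tool_rot: [0.999, 0.034, -0.002, 0.0]
ft_force: [0.2, 0.5, 0.3]
turn -0.0012 shift [ 0.0008 -0.0003  0.0233] q6 1.58 t 29.0833
```

```bash
python3 nudge.py '{"deltas": [[0.001, 0, 0.013, 0], [0, 0, 0.007, 0], [0, 0, 0.003, 0], [0, 0, 0, 0]]}' |grep -E "pos|ft"; python3 nudge.py '{"deltas": [[0, 0, 0, 0], [0, 0, 0, 0], [0, 0, 0, 0], [0, 0, 0, 0], [0, 0, 0, 0], [0, 0, 0, 0], [0, 0, 0, 0], [0, 0, 0, 0], [0, 0, 0, 0], [0, 0, 0, 0]]}' 0.005 40|grep -E "pos|ft|grip";  python3 nudge.py '{"deltas": [[0, 0, -0.02, 0], [0, 0, -0.04, 0], [0, 0, -0.04, 0], [0, 0, -0.04, 0.066], [0, 0, 0, 0.066], [0, 0, 0, 0], [0, 0, 0, 0]]}'|grep -E "pos|wid|grip"; python3 -c "
from h import *
d(stw([0,.072,.125]),SY)"
```

```text
position: [0.4234, 0.1454, -0.0127]
ft_force: [-0.7, 0.1, -0.7]
position: [0.4228, 0.1456, -0.0132]
ft_force: [-0.3, 0.4, 3.9]
grip_width: 0.0148
grip_force: 40.0
position: [0.4217, 0.1455, 0.1264]
grip_width: 0.0154
grip_force: 40.0
turn 0.0050 shift [0.1942 0.1575 0.0011] q6 1.71 t 30.8333
```

```bash
python3 nudge.py '{"deltas": [[0.028, 0.0225, 0, 0.005], [0.028, 0.0225, 0, 0], [0.028, 0.0225, 0, 0], [0.028, 0.0225, 0, 0], [0.028, 0.0225, 0, 0], [0.028, 0.0225, 0, 0], [0.026, 0.0225, 0, 0], [0, 0, 0, 0], [0, 0, 0.03, 0], [0, 0, 0.03, 0], [0, 0, 0, 0], [0, 0, 0, 0]]}'|grep -E "time|pos|wid|ft"; python3 -c "
from h import *
d(stw([0,.072,.019]),SY)"
```

```text
time: 31.83
position: [0.6022, -0.0234, 0.0628]
ft_force: [0.8, -0.1, -3.3]
grip_width: 0.0152
turn -0.0009 shift [0.0036 0.0007 0.0438] q6 1.41 t 31.8333
```

```bash
python3 nudge.py '{"deltas": [[0.003, 0, 0.02, 0], [0, 0, 0.015, 0], [0, 0, 0.008, 0], [0, 0, 0, 0]]}'|grep -E "pos|ft"|tr '\n' ' '; for i in 1 2 3;do python3 nudge.py '{"deltas": [[0, 0, 0.002, 0], [0, 0, 0, 0]]}'|grep -E "pos|ft"|tr '\n' ' ';done
```

```text
position: [0.6079, -0.024, 0.0227] ft_force: [-0.0, 0.4, -4.0] position: [0.6097, -0.0245, 0.0226] ft_force: [-0.2, -0.3, -3.7] position: [0.6095, -0.0246, 0.0204] ft_force: [-0.3, -0.4, -3.7] position: [0.609, -0.0245, 0.0178] ft_force: [-0.7, 0.7, -3.8]
```

```bash
python3 nudge.py '{"deltas": [[0, 0, 0.0015, 0], [0, 0, 0, 0]]}'|grep -E "pos|ft"|tr '\n' ' '; python3 nudge.py '{"deltas": [[0, 0, 0.0008, 0], [0, 0, 0, 0]]}'|grep -E "pos|ft"|tr '\n' ' ';  python3 nudge.py '{"deltas": [[0, 0, 0, 0], [0, 0, 0, 0], [0, 0, 0, 0], [0, 0, 0, 0], [0, 0, 0, 0], [0, 0, -0.02, 0], [0, 0, -0.04, 0], [0, 0, -0.04, 0], [0, 0, -0.04, 0], [0, 0, -0.04, 0], [0, 0, 0, 0], [0, 0, 0, 0]]}' 0.036|grep -E "time|pos|wid"; python3 -c "
from h import *
t=np.load('c0.npz',allow_pickle=True)['t'].item()
d([.410,.292,.2],-.35)"
```

```text
position: [0.6092, -0.0245, 0.0169] ft_force: [-0.5, 0.2, 1.0] position: [0.6092, -0.0246, 0.0168] ft_force: [-1.8, 0.6, 7.3] time: 34.0
position: [0.611, -0.0249, 0.1986]
grip_width: 0.0363
turn 0.2840 shift [-0.2975 -0.2287 -0.0034] q6 1.41 t 34.0
```

```bash
python3 nudge.py '{"deltas": [[0, 0, 0, 0.095], [0, 0, 0, 0.095], [0, 0, 0, 0.095], [-0.03, -0.023, 0, 0], [-0.03, -0.023, 0, 0], [-0.03, -0.023, 0, 0], [-0.03, -0.023, 0, 0], [-0.03, -0.023, 0, 0], [-0.03, -0.023, 0, 0], [-0.03, -0.023, 0, 0], [-0.03, -0.023, 0, 0], [-0.03, -0.023, 0, 0], [-0.028, -0.021, 0, 0], [0, 0, 0, 0], [0, 0, 0, 0], [0, 0, 0, 0]]}' 0.05|grep pos; python3 bars.py 50|grep -E "len 0.1|^.[0 ]"; python3 ends.py 278 165 50
```

```text
position: [0.4071, 0.2916, 0.1942]
[0.4077 0.2912 0.1944] -0.35184340570813777 35.3833
px [326.  27. 436.] ctr [0.5351 0.1983] yaw 1.509 len 0.192 wid 0.005Traceback (most recent call last):
  File "ends.py", line 6, in <module>
    b=[b for b in blobs(cv2.morphologyEx(m,cv2.MORPH_CLOSE,np.ones((5,5),np.uint8)),200,9000,(0,0,560,255)) if cv2.pointPolygonTest(b[3],(x,y),False)>=0][0]
      ~~~~~~~~~~~~~~~~~~~~~~~~~~~~~~~~~~~~~~~~~~~~~~~~~~~~~~~~~~~~~~~~~~~~~~~~~~~~~~~~~~~~~~~~~~~~~~~~~~~~~~~~~~~~~~~~~~~~~~~~~~~~~~~~~~~~~~~~~~~~~~~~~~~^^^
IndexError: list index out of range
```

View pics/wb.png

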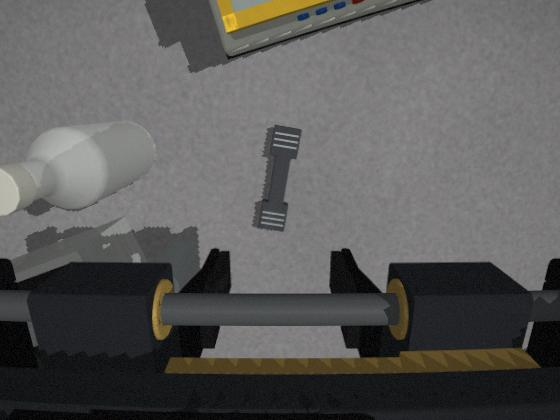

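Bar C's ends are at (285,127) and (270,229). The bottle at (75,170) is clear of the fingers.

```bash
for t in 60 66 72 80; do python3 ends.py 280 180 $t 2>&1|tail -2;done
```

```text
~~~~~~~~~~~~~~~~~~~~~~~~~~~~~~~~~~~~~~~~~~~~~~~~~~~~~~~~~~~~~~~~~~~~~~~~~~~~~~~~~~~~~~~~~~~~~~~~~~~~~~~~~~~~~~~~~~~~~~~~~~~~~~~~~~~~~~~~~~~~~~~~~~~^^^
IndexError: list index out of range
 [270.  228.5]] world ctr [0.4106 0.2894 0.012 ] yaw -0.5136647753343607 len 0.11017026229972772
turn 0.1618 shift [ 0.0035 -0.0002  0.2084] q6 2.32 t 35.3833
 [266.4 228.5]] world ctr [0.412  0.2923 0.012 ] yaw -0.5253332719193471 len 0.11111251361633363
turn 0.1735 shift [ 0.0033 -0.0034  0.2084] q6 2.32 t 35.3833
 [266.1 228.9]] world ctr [0.4119 0.2926 0.012 ] yaw -0.5270340748854075 len 0.111721513693498
turn 0.1752 shift [ 0.0031 -0.0037  0.2084] q6 2.32 t 35.3833
```

```bash
python3 nudge.py '{"deltas": [[0, 0, 0, 0.082], [0, 0, 0.02, 0.082], [0.0035, -0.001, 0.035, 0], [0, 0, 0.035, 0], [0, 0, 0.035, 0], [0, 0, 0.035, 0], [0, 0, 0.025, 0], [0, 0, 0, 0], [0, 0, 0, 0]]}'|grep -E "pos|ft|rot" ; python3 -c "
from h import *
d([.4108,.2896,-.015],-.515)"
```

```text
position: [0.4111, 0.2896, 0.0091]
tool_rot: [0.967, -0.256, -0.001, 0.001]
ft_force: [0.8, 1.0, 0.4]
turn -0.0027 shift [-0.0001  0.0001  0.0241] q6 2.48 t 36.1333
```

```bash
python3 nudge.py '{"deltas": [[0, 0, 0.013, 0], [0, 0, 0.007, 0], [0, 0, 0.003, 0], [0, 0, 0, 0]]}' |grep -E "pos|ft"; python3 nudge.py '{"deltas": [[0, 0, 0, 0], [0, 0, 0, 0], [0, 0, 0, 0], [0, 0, 0, 0], [0, 0, 0, 0], [0, 0, 0, 0], [0, 0, 0, 0], [0, 0, 0, 0], [0, 0, 0, 0], [0, 0, 0, 0]]}' 0.005 40|grep -E "pos|ft|grip";  python3 nudge.py '{"deltas": [[0, 0, -0.02, 0], [0, 0, -0.04, 0], [0, 0, -0.04, 0], [0, 0, -0.04, -0.09], [0, 0, 0, -0.09], [0, 0, 0, -0.09], [0, 0, 0, -0.09], [0, 0, 0, -0.09], [0, 0, 0, 0], [0, 0, 0, 0]]}'|grep -E "pos|wid|grip"; python3 -c "
from h import *
d(stw([0,-.020,.125]),SY)"
```

```text
position: [0.4118, 0.2912, -0.0119]
ft_force: [1.0, 0.1, -0.0]
position: [0.4111, 0.2913, -0.0125]
ft_force: [0.1, 0.3, 2.1]
grip_width: 0.015
grip_force: 40.0
position: [0.4107, 0.2911, 0.1269]
grip_width: 0.015
grip_force: 40.0
turn -0.0029 shift [0.2145 0.3941 0.0019] q6 2.03 t 38.1333
```

```bash
python3 nudge.py '{"deltas": [[0.0179, 0.0328, 0, 0], [0.0179, 0.0328, 0, 0], [0.0179, 0.0328, 0, 0], [0.0179, 0.0328, 0, 0], [0.0179, 0.0328, 0, 0], [0.0179, 0.0328, 0, 0], [0.0179, 0.0328, 0, 0], [0.0179, 0.0328, 0, 0], [0.0179, 0.0328, 0, 0], [0.0179, 0.0328, 0, 0], [0.0179, 0.0328, 0, 0], [0.0179, 0.0328, 0, 0], [0, 0, 0, 0], [0, 0, 0.03, 0], [0, 0, 0.03, 0], [0, 0, 0, 0], [0, 0, 0, 0]]}'|grep -E "time|pos|wid|ft"; python3 -c "
from h import *
d(stw([0,-.02,.019]),SY)"
```

```text
time: 39.55
position: [0.5977, -0.1146, 0.0654]
ft_force: [0.0, -0.1, -1.3]
grip_width: 0.0151
turn -0.0019 shift [0.0019 0.0014 0.0464] q6 1.26 t 39.55
```

```bash
python3 nudge.py '{"deltas": [[0.002, 0.0, 0.015, 0], [0, 0, 0.008, 0], [0, 0, 0, 0]]}'|grep -E "pos|ft"|tr '\n' ' '; for i in 1 2 3 4;do python3 nudge.py '{"deltas": [[0, 0, 0.004, 0], [0, 0, 0, 0]]}'|grep -E "pos|ft"|tr '\n' ' ';done
```

```text
position: [0.6014, -0.1151, 0.0442] ft_force: [-0.2, -0.2, -2.3] position: [0.6021, -0.1155, 0.0409] ft_force: [-0.3, 0.3, -2.3] position: [0.6018, -0.1156, 0.0365] ft_force: [-0.7, -1.1, -2.0] position: [0.6015, -0.1155, 0.032] ft_force: [0.0, 0.1, -1.5] position: [0.6014, -0.1155, 0.0277] ft_force: [-0.2, -0.2, -1.2]
```

```bash
for i in 1 2 3 4;do python3 nudge.py '{"deltas": [[0, 0, 0.002, 0], [0, 0, 0, 0]]}'|grep -E "pos|ft"|tr '\n' ' ';done;  for i in 1 2 ;do python3 nudge.py '{"deltas": [[0, 0, 0.001, 0], [0, 0, 0, 0]]}'|grep -E "pos|ft"|tr '\n' ' ';done
```

```text
position: [0.6016, -0.1156, 0.026] ft_force: [-0.5, 0.1, -2.3] position: [0.6017, -0.1156, 0.0241] ft_force: [0.5, -0.1, -3.6] position: [0.6017, -0.1156, 0.0221] ft_force: [0.2, 0.4, -2.3] position: [0.6017, -0.1156, 0.0201] ft_force: [0.0, -0.1, -1.6] position: [0.6018, -0.1156, 0.0192] ft_force: [0.2, 0.2, -1.8] position: [0.6018, -0.1156, 0.0182] ft_force: [0.3, -0.2, -1.9]
```

```bash
python3 nudge.py '{"deltas": [[0, 0, 0.001, 0], [0, 0, 0, 0]]}'|grep -E "pos|ft"|tr '\n' ' ';  python3 nudge.py '{"deltas": [[0, 0, 0, 0], [0, 0, 0, 0], [0, 0, 0, 0], [0, 0, 0, 0], [0, 0, 0, 0], [0, 0, -0.02, 0], [0, 0, -0.04, 0], [0, 0, -0.04, 0], [0, 0, -0.04, 0], [0, 0, -0.04, 0], [0, 0, 0, 0], [0, 0, 0, 0]]}' 0.036|grep -E "time|pos|wid"; python3 -c "
from h import *
d([.4097,-.2852,.2],-.5)"
```

```text
position: [0.602, -0.1157, 0.0176] ft_force: [1.0, -0.4, -0.7] time: 42.63
position: [0.6038, -0.1163, 0.2008]
grip_width: 0.0357
turn 0.4349 shift [-0.0894  0.2413 -0.0001] q6 1.26 t 42.6333
```

```bash
python3 nudge.py '{"deltas": [[0, 0, 0, 0.109], [0, 0, 0, 0.109], [0, 0, 0, 0.109], [0, 0, 0, 0.108], [-0.011, 0.03, 0, 0], [-0.011, 0.03, 0, 0], [-0.011, 0.03, 0, 0], [-0.011, 0.03, 0, 0], [-0.011, 0.03, 0, 0], [-0.011, 0.03, 0, 0], [-0.011, 0.03, 0, 0], [-0.011, 0.03, 0, 0], [0, 0, 0, 0], [0, 0, 0, 0], [0, 0, 0, 0]]}' 0.05|grep pos; python3 bars.py 66|grep -E "len 0.1|^.[0 ]"; for t in 50 66;do python3 ends.py 278 175 $t 2>&1|tail -3;done
```

```text
position: [0.4091, -0.2832, 0.1963]
[ 0.4096 -0.283   0.1965] -0.49980512278549893 43.9333
px [ 162.  210. 2100.] ctr [ 0.4349 -0.1563] yaw 0.591 len 0.112 wid 0.091
px [ 548.  191. 2056.] ctr [ 0.2425 -0.5384] yaw -0.160 len 0.129 wid 0.039
px [197.  84. 461.] ctr [ 0.5359 -0.2587] yaw 1.508 len 0.108 wid 0.005
    b=[b for b in blobs(cv2.morphologyEx(m,cv2.MORPH_CLOSE,np.ones((5,5),np.uint8)),200,9000,(0,0,560,255)) if cv2.pointPolygonTest(b[3],(x,y),False)>=0][0]
      ~~~~~~~~~~~~~~~~~~~~~~~~~~~~~~~~~~~~~~~~~~~~~~~~~~~~~~~~~~~~~~~~~~~~~~~~~~~~~~~~~~~~~~~~~~~~~~~~~~~~~~~~~~~~~~~~~~~~~~~~~~~~~~~~~~~~~~~~~~~~~~~~~~~^^^
IndexError: list index out of range
    b=[b for b in blobs(cv2.morphologyEx(m,cv2.MORPH_CLOSE,np.ones((5,5),np.uint8)),200,9000,(0,0,560,255)) if cv2.pointPolygonTest(b[3],(x,y),False)>=0][0]
      ~~~~~~~~~~~~~~~~~~~~~~~~~~~~~~~~~~~~~~~~~~~~~~~~~~~~~~~~~~~~~~~~~~~~~~~~~~~~~~~~~~~~~~~~~~~~~~~~~~~~~~~~~~~~~~~~~~~~~~~~~~~~~~~~~~~~~~~~~~~~~~~~~~~^^^
IndexError: list index out of range
```

My picture budget is used up, so from here I work from numbers only. First: where is bar D?

```bash
python3 - <<'E'
from h import *
w=np.load("wb.npz",allow_pickle=True)["w"].item();H=hsv(w)
for th in(66,75,85,95):
  print(th)
  m=cv2.morphologyEx(cv2.inRange(H,(0,0,0),(180,255,th)),cv2.MORPH_CLOSE,np.ones((5,5),np.uint8))
  for b in blobs(m,250,9000,(0,0,560,258)):
    r=cv2.minAreaRect(b[3]);P=plane(w,[b[:2]],.012)[0];print(np.round(b[:3]),np.round(r[0]),np.round(r[1]),round(r[2]),P[:2])
t=robot.camera("top");m=cv2.inRange(hsv(t),(0,0,0),(180,255,95))
for b in blobs(m,60,900,(160,240,440,310)): print("top",np.round(b[:3]),[np.round(x) for x in cv2.minAreaRect(b[3])],plane(t,[b[:2]],.01)[0])
print("bg V",H[150:160,300:500:20,2])
E
```

```text
66
[435. 203. 281.] [435. 203.] [ 5. 59.] 23 [ 0.3082 -0.4227]
[ 162.  211. 2158.] [164. 221.] [89. 61.] 45 [ 0.4426 -0.157 ]
[ 548.  191. 2071.] [543. 201.] [112.  32.] 90 [ 0.258  -0.5429]
[130. 154. 516.] [133. 152.] [  3. 301.] 62 [ 0.5115 -0.1621]
[197.  84. 461.] [195.  85.] [  5. 107.] 62 [ 0.5358 -0.2608]
75
[434. 203. 397.] [431. 202.] [13. 60.] 24 [ 0.3085 -0.4221]
[ 162.  212. 2203.] [164. 221.] [89. 61.] 46 [ 0.4421 -0.1567]
[ 532.  204. 5433.] [519. 201.] [112.  80.] 90 [ 0.2527 -0.5216]
[ 285.  170. 1869.] [285. 178.] [103.  26.] 90 [ 0.4179 -0.2967]
[127. 155. 701.] [133. 153.] [  5. 302.] 62 [ 0.5115 -0.1589]
[486.  89. 440.] [484.  92.] [ 9. 74.] 22 [ 0.3939 -0.5155]
[196.  84. 532.] [194.  85.] [  5. 111.] 62 [ 0.536  -0.2598]
[ 145.   49. 1104.] [137.  43.] [85. 35.] 47 [ 0.5883 -0.2339]
85
[ 93. 254. 571.] [ 96. 252.] [10. 93.] 90 [ 0.4392 -0.0574]
[ 162.  213. 2286.] [162. 222.] [89. 64.] 47 [ 0.4413 -0.1563]
[ 522.  210. 7525.] [515. 200.] [113.  88.] 90 [ 0.252  -0.5087]
[ 436.  192. 1425.] [436. 189.] [ 32. 102.] 11 [ 0.319  -0.4288]
[ 283.  178. 2831.] [282. 
[... 962 characters left out ...]
, 27.]), np.float64(35.0)] [ 0.3694 -0.0981  0.01  ]
top [333. 265. 868.] [array([332., 265.]), array([34., 26.]), np.float64(78.0)] [ 0.4314 -0.1493  0.01  ]
top [417. 247.  63.] [array([416., 247.]), array([13.,  8.]), np.float64(81.0)] [ 0.4814 -0.3871  0.01  ]
bg V [[127 137 136 131 140 142 135 138 101 161]
 [128 137 136 130 141 142 136 136 107 159]
 [127 136 139 133 141 137 132 135 112 161]
 [127 136 141 133 138 137 133 136 115 161]
 [130 139 144 137 139 134 134 134 125 162]
 [129 138 140 137 136 134 134 133 128 163]
 [133 138 141 137 135 139 137 130 132 165]
 [143 136 139 133 138 137 137 127 142 164]
 [141 137 135 137 140 138 137 129 150 164]
 [141 138 134 138 140 138 135 134 152 167]]
```

```bash
for t in 75 80;do python3 ends.py 286 175 $t 2>&1|tail -3;done
```

```text
rect ((285.0, 178.5), (103.0, 26.0), 90.0) ends [[285. 127.]
 [285. 230.]] world ctr [ 0.4079 -0.2911  0.012 ] yaw -0.4967079044171453 len 0.1109172500936771
turn -0.0022 shift [0.0025 0.0083 0.2107] q6 1.24 t 43.9833
rect ((282.5, 178.5), (103.0, 31.0), 90.0) ends [[282.5 127. ]
 [282.5 230. ]] world ctr [ 0.4092 -0.2888  0.012 ] yaw -0.4986442922473337 len 0.11091537917724831
turn -0.0003 shift [0.0025 0.0056 0.2107] q6 1.24 t 43.9833
```

```bash
python3 nudge.py '{"deltas": [[0.0025, 0.0075, 0.03, 0], [0, 0, 0.035, 0], [0, 0, 0.035, 0], [0, 0, 0.035, 0], [0, 0, 0.035, 0], [0, 0, 0.015, 0], [0, 0, 0, 0], [0, 0, 0.01, 0], [0, 0, 0.008, 0], [0, 0, 0, 0]]}'|grep -E "pos|ft|rot" ; python3 -c "
from h import *
d([.4083,-.2905,-.0125],-.497)"
```

```text
position: [0.4085, -0.2916, -0.0059]
tool_rot: [0.969, -0.247, 0.0, 0.0]
ft_force: [-0.1, -0.6, 0.3]
turn -0.0023 shift [-0.0007 -0.0008  0.0066] q6 1.23 t 44.8167
```

```bash
python3 nudge.py '{"deltas": [[0, 0, 0.0065, 0], [0, 0, 0, 0], [0, 0, 0, 0], [0, 0, 0, 0], [0, 0, 0, 0], [0, 0, 0, 0], [0, 0, 0, 0], [0, 0, 0, 0], [0, 0, 0, 0], [0, 0, 0, 0], [0, 0, 0, 0], [0, 0, 0, 0]]}' 0.005 40|grep -E "pos|ft|grip";  python3 nudge.py '{"deltas": [[0, 0, -0.02, 0], [0, 0, -0.04, 0], [0, 0, -0.04, 0], [0, 0, -0.04, -0.108], [0, 0, -0.04, -0.108], [0, 0, 0, -0.108], [0, 0, 0, -0.108], [0, 0, 0, 0], [0, 0, 0, 0]]}'|grep -E "pos|wid|grip"; python3 -c "
from h import *
d(stw([0,-.067,.165]),SY)"
```

```text
position: [0.4083, -0.2918, -0.0118]
ft_force: [1.7, 1.6, 5.9]
grip_width: 0.0148
grip_force: 40.0
position: [0.4074, -0.2912, 0.1672]
grip_width: 0.0152
grip_force: 40.0
turn -0.0065 shift [ 0.1802 -0.1402  0.0021] q6 0.80 t 46.5667
```

```bash
python3 nudge.py '{"deltas": [[0.03, -0.0225, 0, -0.005], [0.03, -0.0225, 0, 0], [0.03, -0.0225, 0, 0], [0.03, -0.0225, 0, 0], [0.03, -0.0225, 0, 0], [0.03, -0.0225, 0, 0], [0, 0, 0, 0], [0, 0, 0.03, 0], [0, 0, 0.03, 0], [0, 0, 0.02, 0], [0, 0, 0, 0], [0, 0, 0, 0]]}'|grep -E "time|pos|wid|ft"; python3 -c "
from h import *
d(stw([0,-.071,.06]),SY)"
```

```text
time: 47.57
position: [0.5947, -0.168, 0.0856]
ft_force: [-0.1, 0.1, -2.2]
grip_width: 0.0152
turn -0.0002 shift [ 0.0014 -0.0011  0.0256] q6 1.18 t 47.5667
```

```bash
python3 nudge.py '{"deltas": [[0.0015, -0.001, 0.015, 0], [0, 0, 0.015, 0], [0, 0, 0, 0]]}'|grep -E "pos|ft"|tr '\n' ' '; for i in 1 2 3 4 5;do python3 nudge.py '{"deltas": [[0, 0, 0.002, 0], [0, 0, 0, 0]]}'|grep -E "pos|ft"|tr '\n' ' ';done
```

```text
position: [0.5972, -0.1676, 0.057] ft_force: [-0.4, 0.4, -3.8] position: [0.5988, -0.1683, 0.0571] ft_force: [-0.7, -0.3, -2.4] position: [0.5986, -0.1681, 0.0548] ft_force: [0.7, -0.3, -3.1] position: [0.598, -0.1677, 0.0521] ft_force: [-0.4, -0.3, -3.2] position: [0.5978, -0.1676, 0.0496] ft_force: [0.4, 0.7, -2.6] position: [0.5977, -0.1676, 0.0475] ft_force: [0.7, 0.7, -2.5]
```

```bash
for i in 1 2 3 4 5 6;do python3 nudge.py '{"deltas": [[0, 0, 0.002, 0], [0, 0, 0, 0]]}'|grep -E "pos|ft"|tr '\n' ' ';done
```

```text
position: [0.5977, -0.1676, 0.0455] ft_force: [0.1, 0.3, -3.5] position: [0.5977, -0.1676, 0.0435] ft_force: [-0.1, 0.7, -3.7] position: [0.5977, -0.1676, 0.0415] ft_force: [-0.2, 0.1, -2.5] position: [0.5978, -0.1676, 0.0395] ft_force: [-0.1, -0.2, -2.3] position: [0.5978, -0.1676, 0.0376] ft_force: [-0.2, -0.3, -3.1] position: [0.5978, -0.1676, 0.0356] ft_force: [0.3, -0.1, -2.4]
```

```bash
python3 - <<'E'
from h import *
ob=robot.get_obs();print(wst(ob["position"]),ob["ft_force"])
t=robot.camera("scene")
E
```

```text
[ 0.0018 -0.0715  0.0356] [ 0.295  -0.127  -2.4241]
```

Still no contact with the bridge. Continue in small steps.

```bash
for i in 1 2 3 4 5 6;do python3 nudge.py '{"deltas": [[0, 0, 0.002, 0], [0, 0, 0, 0]]}'|grep -E "pos|ft"|tr '\n' ' ';done
```

```text
position: [0.5978, -0.1676, 0.0336] ft_force: [0.8, 0.6, -2.8] position: [0.5977, -0.1676, 0.0315] ft_force: [-0.3, 0.4, -3.4] position: [0.5978, -0.1676, 0.0295] ft_force: [0.2, 0.6, -3.7] position: [0.5978, -0.1676, 0.0275] ft_force: [-0.5, 0.0, -3.3] position: [0.5978, -0.1676, 0.0256] ft_force: [-0.1, 0.0, -2.5] position: [0.5978, -0.1676, 0.0235] ft_force: [-0.2, -0.8, -2.9]
```

```bash
for i in 1 2;do python3 nudge.py '{"deltas": [[0, 0, 0.002, 0], [0, 0, 0, 0]]}'|grep -E "pos|ft"|tr '\n' ' ';done; python3 nudge.py '{"deltas": [[0, 0, 0.001, 0], [0, 0, 0, 0]]}'|grep -E "pos|ft"|tr '\n' ' ';python3 nudge.py '{"deltas": [[0, 0, 0.001, 0], [0, 0, 0, 0]]}'|grep -E "pos|ft"|tr '\n' ' '
```

```text
position: [0.5978, -0.1676, 0.0216] ft_force: [-0.3, -0.1, -2.5] position: [0.5977, -0.1676, 0.0195] ft_force: [0.4, -0.7, -2.9] position: [0.5978, -0.1676, 0.0187] ft_force: [1.1, 0.2, -3.0] position: [0.5981, -0.1677, 0.0183] ft_force: [0.1, 0.7, -0.5]
```

Release, rise and inspect numerically: positions of all four bars and the block.

```bash
python3 nudge.py '{"deltas": [[0, 0, 0, 0], [0, 0, 0, 0], [0, 0, 0, 0], [0, 0, 0, 0], [0, 0, 0, 0], [0, 0, -0.02, 0], [0, 0, -0.04, 0], [0, 0, -0.04, 0], [0, 0, -0.04, 0], [0, 0, -0.04, 0], [-0.03, -0.03, -0.01, 0], [-0.03, -0.03, 0, 0], [0, 0, 0, 0], [0, 0, 0, 0], [0, 0, 0, 0]]}' 0.036|grep -E "time|pos|wid|ft"; python3 - <<'E'
from h import *
w=robot.camera("wrist");t=robot.camera("top");np.savez("wc.npz",w=w,t=t);H=hsv(w);print(wst(robot.get_obs()["position"]))
# profile of brightness along station y at bar-end positions x=+-.04 (bar end z=.044)
for x in(.04,0,-.04):
    ys=np.arange(-.104,.105,.004);uv=proj(w,[stw([x,y,.044]) for y in ys]).round().astype(int)
    print(x,[int(H[v,u,2]) if 0<=u<560 and 0<=v<420 else -1 for u,v in uv])
for y in(-.0715,-.02,.024,.072):
    xs=np.arange(-.066,.067,.004);uv=proj(w,[stw([x,y+.0,.044]) for x in xs]).round().astype(int)
    print(y,[int(H[v,u,2]) if 0<=u<560 and 0<=v<420 else -1 for u,v in uv])
E
```

```text
time: 52.62
position: [0.5443, -0.1062, 0.208]
ft_force: [-0.1, -0.2, 0.3]
grip_width: 0.0359
[-0.0547 -0.0145  0.2077]
0.04 [28, 29, 34, 27, 29, 98, 99, 112, 127, 96, 94, 70, 30, 27, 46, 45, 46, 56, 126, 126, 124, 124, 127, 125, 57, 35, 28, 47, 48, 44, 45, 98, 97, 94, 98, 96, 97, 97, 30, 45, 86, 196, 189, 186, 179, 173, 168, 57, 46, 48, 45, 47, 46]
0 [33, 28, 25, 27, 32, 31, 60, 61, 62, 96, 47, 32, 27, 47, 49, 48, 49, 49, 44, 98, 99, 98, 97, 20, 29, 48, 46, 42, 48, 47, 46, 46, 102, 98, 96, 99, 45, 26, 44, 43, 42, 75, 96, 100, 96, 93, 31, 34, 49, 45, 45, 47, 46]
-0.04 [32, 32, 30, 29, 50, 67, 69, 71, 67, 114, 114, 47, 32, 30, 45, 44, 46, 56, 214, 215, 214, 216, 214, 214, 83, 28, 36, 49, 46, 44, 48, 167, 213, 214, 212, 213, 213, 85, 29, 45, 92, 178, 180, 181, 191, 181, 184, 65, 30, 45, 46, 48, 48]
-0.0715 [153, 48, 48, 70, 102, 119, 142, 61, 65, 62, 100, 94, 98, 63, 61, 60, 58, 62, 63, 59, 95, 95, 92, 94, 114, 114, 146, 155, 125, 190, 106, 46, 30, 112]
-0.02 [151, 47, 46, 43, 96, 207, 95, 96, 207, 97, 96, 100, 96, 99, 100, 102, 100, 98, 100, 98, 101, 95, 99, 98, 96, 97, 203, 98, 118, 213, 123, 42, 29, 127]
0.024 [154, 49, 48, 43, 47, 96, 100, 107, 213, 108, 106, 102, 102, 86, 89, 90, 108, 102, 96, 96, 91, 89, 93, 96, 92, 97, 96, 97, 98, 208, 99, 97, 100, 129]
0.072 [148, 50, 49, 45, 118, 178, 113, 135, 192, 112, 113, 97, 96, 96, 100, 97, 97, 97, 98, 97, 95, 97, 93, 95, 114, 118, 166, 89, 139, 142, 91, 66, 22, 117]
```

```bash
python3 - <<'E'
from h import *
z=np.load("wc.npz",allow_pickle=True);w=z["w"].item();H=hsv(w)
# refine station frame in this very view by ribs
m=cv2.inRange(H,(15,110,60),(35,255,255))
S=[(b[2],wst(plane(w,[b[:2]],.039)[0]).round(4)[:2]) for b in blobs(m,25,700,(60,10,500,255))];print(S)
m=cv2.inRange(H,(0,0,62),(180,100,255))
for y in(-.072,-.02,.024,.072):
  c=[]
  for x in np.arange(-.067,.068,.001):
    u,v=proj(w,stw([x,y,.044]))[0];c.append(cv2.getRectSubPix(H[...,2],(1,1),(u,v))[0,0])
  print(y,np.array(c[:26]),np.array(c[-26:]))
E
```

```text
[(np.int64(212), array([-0.1252, -0.0585])), (np.int64(181), array([-0.0552, -0.0953])), (np.int64(172), array([-0.0553, -0.0478])), (np.int64(164), array([-0.0552,  0.0001])), (np.int64(181), array([-0.0558,  0.0481])), (np.int64(193), array([-0.0557,  0.0954])), (np.int64(406), array([-0.0162, -0.2297])), (np.int64(256), array([0.0549, 0.0956])), (np.int64(219), array([ 0.0558, -0.0948])), (np.int64(165), array([0.0557, 0.0492])), (np.int64(199), array([ 0.056 , -0.0474])), (np.int64(202), array([0.0555, 0.0004]))]
-0.072 [154 154 155 117  66  49  49  49  49  48  49  48  54  75  96  99  98 105
 135 204 192 118 100  67  78 121] [177 215 166 130 129 125 163 216 167  98 100 101 104  96  59  44  45  43
  43  34  28  32  28  48 122 134]
-0.02 [152 152 154 112  63  48  49  48  46  46  47  47  45  47  65  91  95  96
  96 110 179 197 129  96  95 108] [ 97 166 215 161 117 120 123 163 208 173 126 122 121 120 112  71  46  42
  44  33  28  25  23  74 122 130]
0.024 [152 154 173 124  64  47  48  46  47  49  50  47  43  44  46  47  46  46
  45  51  66  99 105 102 103 119] [ 97 168 214 154  98  97 106 159 203 160 102  97 106 160 197 160 108 100
  97  97  91  51  31  80 125 126]
0.072 [151 149 135  84  53  49  48  46  46  47  47  48  47  46  50  76 122 118
 114 100 116 184 195 130 115 118] [ 91 109 162 193 151  96  90  99 157 195 149  99  91  91  93  91  61  44
  31  27  24  33  34  82 121 127]
```

All four bars lie flat in separate lanes. Their x offsets are 0.007 m or less, and each seating height checked out at 0.030. Next, shut the guard from its +y side.

```bash
python3 nudge.py '{"deltas": [[0.005, -0.0368, 0, 0], [0.005, -0.0368, 0, 0], [0.005, -0.0368, 0, 0], [0.005, -0.0368, 0, 0], [0.005, -0.0368, 0, 0], [0.005, -0.0368, 0, 0], [0.005, -0.0368, 0, 0], [0.005, -0.0368, 0, 0], [0.005, -0.0368, 0, 0], [0.005, -0.0368, 0, 0], [0.005, -0.0368, 0, 0], [0, 0, 0, 0], [0, 0, 0.035, 0], [0, 0, 0.035, 0], [0, 0, 0, 0], [0, 0, 0, 0]]}' 0|grep -E "time|pos|wid|ft"; python3 -c "
from h import *
d(stw([0,.392,.066]),SY)"
```

```text
time: 54.05
position: [0.6231, 0.2934, 0.1347]
ft_force: [0.9, 0.1, 0.6]
grip_width: 0.0005
turn 0.0005 shift [ 0.0031 -0.002   0.0686] q6 1.91 t 54.05
```

```bash
python3 nudge.py '{"deltas": [[0.003, -0.002, 0.02, 0], [0, 0, 0.02, 0], [0, 0, 0.02, 0], [0, 0, 0.008, 0], [0, 0, 0, 0]]}'|grep -E "pos|ft"; for i in 1 2 3; do python3 nudge.py '{"deltas": [[0, 0.006, 0, 0], [0, 0.006, 0, 0], [0, 0, 0, 0]]}'|grep -E "pos|ft"|tr '\n' ' ';done
```

```text
position: [0.6275, 0.2957, 0.0691]
ft_force: [0.4, -0.8, -0.4]
position: [0.6279, 0.2832, 0.0715] ft_force: [-0.1, -0.2, 0.2] position: [0.6261, 0.271, 0.0704] ft_force: [-0.7, -0.2, 0.6] position: [0.6246, 0.2588, 0.0694] ft_force: [0.0, -0.6, 0.5]
```

```bash
python3 nudge.py '{"deltas": [[0, 0.008, 0, 0], [0, 0.008, 0, 0], [0, 0.008, 0, 0]]}'|grep -E "pos|ft"|tr '\n' ' ';python3 - <<'E'
from h import *
w=robot.camera("wrist");m=cv2.inRange(hsv(w),(18,140,100),(32,255,255));p=wst(robot.get_obs()["position"]);print(p)
# guard frame +y edge: yellow along x=.07 at z=.076
ys=np.arange(.2,.42,.002);uv=proj(w,[stw([.07,y,.076]) for y in ys]).round().astype(int)
print([round(y,3) for y,(u,v) in zip(ys,uv) if 0<=u<560 and 0<=v<420 and m[v,u]])
E
```

```text
position: [0.6231, 0.2359, 0.0692] ft_force: [0.0, 1.5, 1.6] [0.0009 0.3306 0.0691]
[np.float64(0.2), np.float64(0.202), np.float64(0.204), np.float64(0.206), np.float64(0.208), np.float64(0.21), np.float64(0.212), np.float64(0.214), np.float64(0.216), np.float64(0.218), np.float64(0.22), np.float64(0.222), np.float64(0.224), np.float64(0.226), np.float64(0.228), np.float64(0.23), np.float64(0.232), np.float64(0.234), np.float64(0.236), np.float64(0.238), np.float64(0.24), np.float64(0.242), np.float64(0.244), np.float64(0.246), np.float64(0.248), np.float64(0.25), np.float64(0.252), np.float64(0.254), np.float64(0.256), np.float64(0.258), np.float64(0.26), np.float64(0.262), np.float64(0.264), np.float64(0.266), np.float64(0.268), np.float64(0.27), np.float64(0.272), np.float64(0.274), np.float64(0.276), np.float64(0.278), np.float64(0.28), np.float64(0.282), np.float64(0.284), np.float64(0.286), np.float64(0.288), np.float64(0.29), np.float64(0.292), np.float64(0.294), np.float64(0.296), np.float64(0.298), np.float64(0.3), np.float64(0.302), np.float64(0.304), np.float64(0.306), np.float64(0.308), np.float64(0.31), np.float64(0.312), np.float64(0.314), np.float64(0.316), np.float64(0.318), np.float64(0.32), np.float64(0.322), np.float64(0.324), np.float64(0.326)]
```

The guard moves with the fingers (edge at 0.327, opening 0.214). Keep pushing.

```bash
python3 nudge.py '{"deltas": [[0, 0.01, 0, 0], [0, 0.01, 0, 0], [0, 0.01, 0, 0], [0, 0.01, 0, 0], [0, 0.01, 0, 0], [0, 0.01, 0, 0], [0, 0.01, 0, 0], [0, 0.01, 0, 0], [0, 0.01, 0, 0], [0, 0.01, 0, 0], [0, 0.01, 0, 0], [0, 0.01, 0, 0], [0, 0.01, 0, 0], [0, 0.01, 0, 0], [0, 0.01, 0, 0], [0, 0.01, 0, 0], [0, 0.01, 0, 0], [0, 0.01, 0, 0]]}'|grep -E "pos|ft"|tr '\n' ' ';python3 -c "
from h import *
d(stw([0,.13,.066]),SY);d(stw([0,.1145,.066]),SY)"
```

```text
position: [0.6119, 0.0558, 0.0695] ft_force: [-0.4, 2.3, -1.7] turn 0.0014 shift [-0.0015  0.0223  0.0035] q6 1.54 t 57.0167
turn 0.0014 shift [-0.0015  0.0378  0.0035] q6 1.54 t 57.0167
```

```bash
python3 nudge.py '{"deltas": [[0, 0.007, 0, 0], [0, 0.007, 0, 0], [0, 0.006, 0, 0]]}'|grep -E "pos|ft"|tr '\n' ' '; for i in 1 2 3 4 5 6;do python3 nudge.py '{"deltas": [[0, 0.003, 0, 0]]}'|grep -E "pos|ft"|tr '\n' ' ';done
```

```text
position: [0.6109, 0.0384, 0.0695] ft_force: [1.4, 13.3, -0.6] position: [0.6107, 0.0354, 0.0695] ft_force: [1.3, 8.3, -0.3] position: [0.6105, 0.0323, 0.0695] ft_force: [0.3, 5.7, -0.0] position: [0.6103, 0.0288, 0.0695] ft_force: [-0.2, 2.8, -0.4] position: [0.61, 0.025, 0.0695] ft_force: [0.1, 1.8, -1.2] position: [0.6099, 0.0235, 0.0695] ft_force: [1.9, 15.6, 0.4] position: [0.6099, 0.0236, 0.0696] ft_force: [3.6, 25.5, -0.2]
```

```bash
python3 -c "
from h import *
print(wst(robot.get_obs()['position']))"; python3 nudge.py '{"deltas": [[0, -0.008, 0, 0], [0, -0.01, 0, 0], [0, -0.02, -0.03, 0], [0, 0, -0.04, 0], [0, 0, -0.04, 0], [0, 0.02, -0.03, 0], [-0.01, 0.04, 0, 0], [-0.01, 0.04, 0, 0], [-0.01, 0.04, 0, 0], [-0.01, 0.04, 0, 0], [-0.01, 0.04, 0, 0], [-0.01, 0.035, 0, 0], [0, 0, 0, 0], [0, 0, 0, 0], [0, 0, 0, 0]]}'|grep -E "time|pos|ft"; cat > g.py <<'E'
from h import *
for n in("wrist","top"):
    w=robot.camera(n);H=hsv(w);m=cv2.inRange(H,(18,140,100),(32,255,255))
    for x in(.069,-.069):
        ys=np.arange(-.14,.14,.001);uv=proj(w,[stw([x,y,.076]) for y in ys]).round().astype(int)
        Y=[y for y,(u,v) in zip(ys,uv) if 0<=u<560 and 0<=v<420 and m[v,u]]
        if Y: print(n,"guard edge x",x,"y from %.3f to %.3f"%(Y[0],Y[-1]),"centre %.4f"%((Y[0]+Y[-1])/2))
    m=cv2.inRange(H,(3,150,120),(16,255,255))
    for b in blobs(m,60,9000):
        p=wst(plane(w,[b[:2]],.114)[0])
        if abs(p[1]+.185)<.03 and abs(p[0])<.03:
            P=wst(plane(w,b[3][:,0],.114));print(n,"grip",p,b[2],"axis yaw in station %.3f"%axis(P))
    m=cv2.inRange(H,(172,130,90),(180,255,255))|cv2.inRange(H,(0,150,90),(2,255,255))
    for b in blobs(m,4,900):
        p=wst(plane(w,[b[:2]],.11)[0])
        if abs(p[1]+.15)<.08 and abs(p[0])<.06: print(n,"red",np.round(b[:3]),p)
    if n=="wrist": np.savez("wg.npz",w=w)
E
python3 g.py
```

```text
[0.0016 0.12   0.0696]
time: 59.02
position: [0.5358, -0.194, 0.2095]
ft_force: [-0.4, 0.5, -0.5]
wrist guard edge x 0.069 y from -0.112 to 0.115 centre 0.0015
wrist guard edge x -0.069 y from -0.113 to 0.115 centre 0.0010
wrist grip [ 0.0012 -0.1832  0.114 ] 1452 axis yaw in station -0.268
wrist red [366. 176.  78.] [-0.0349 -0.1741  0.11  ]
wrist red [305. 132. 142.] [-0.     -0.1239  0.11  ]
top guard edge x 0.069 y from -0.110 to 0.114 centre 0.0020
top guard edge x -0.069 y from -0.032 to 0.110 centre 0.0390
```

The guard centre reads 0.001, it snapped, and it took 25 N against the stop, so it is shut. The grip bar is at 0.268 rad and needs about 0.98 more.

```bash
python3 -c "
from h import *
d(stw([.0005,-.1843,.135]),SY-.268)"
```

```text
turn 0.2709 shift [0.0786 0.0652 0.0744] q6 1.09 t 59.1167
```

```bash
python3 nudge.py '{"deltas": [[0, 0, 0, 0.09], [0, 0, 0, 0.09], [0, 0, 0, 0.09], [0.026, 0.0217, 0, 0], [0.026, 0.0217, 0, 0], [0.026, 0.0217, 0, 0], [0, 0, 0.035, 0], [0, 0, 0.035, 0], [0, 0, 0, 0], [0, 0, 0, 0], [0, 0, 0, 0]]}' 0.045|grep -E "time|pos|wid|ft"; python3 g.py|grep grip; python3 -c "
from h import *
d(stw([.0005,-.1843,.071]),SY-.268)"
```

```text
time: 60.03
position: [0.5896, -0.2802, 0.1407]
ft_force: [-0.7, -0.9, 0.6]
grip_width: 0.0447
wrist grip [ 0.0052 -0.1857  0.114 ] 1974 axis yaw in station -0.218
turn 0.0007 shift [-0.0016 -0.0007  0.0711] q6 1.29 t 60.1333
```

```bash
python3 nudge.py '{"deltas": [[-0.001, 0, 0.02, 0], [0, 0, 0.02, 0], [0, 0, 0.02, 0], [0, 0, 0.01, 0], [0, 0, 0, 0]]}'|grep -E "pos|ft"; python3 nudge.py '{"deltas": [[0, 0, 0, 0], [0, 0, 0, 0], [0, 0, 0, 0], [0, 0, 0, 0], [0, 0, 0, 0], [0, 0, 0, 0], [0, 0, 0, 0], [0, 0, 0, 0], [0, 0, 0, 0]]}' 0.004 25
```

```text
position: [0.5868, -0.2799, 0.0687]
ft_force: [0.1, 0.2, 0.5]
time: 61.3
position: [0.5891, -0.2781, 0.0705]
tool_rot: [0.986, -0.166, 0.001, -0.002]
ft_force: [2.2, 6.9, 3.8]
grip_width: 0.0139
grip_force: 24.5
```

```bash
python3 nudge.py '{"deltas": [[0, 0, 0, 0.08], [0, 0, 0, 0.08], [0, 0, 0, 0.08], [0, 0, 0, 0.08], [0, 0, 0, 0.08], [0, 0, 0, 0.08]]}'|grep -E "pos|ft|grip"; python3 nudge.py '{"deltas": [[0, 0, 0, 0.08], [0, 0, 0, 0.08], [0, 0, 0, 0.08], [0, 0, 0, 0.08], [0, 0, 0, 0.08], [0, 0, 0, 0.08], [0, 0, 0, 0.02], [0, 0, 0, 0], [0, 0, 0, 0]]}'|grep -E "pos|ft|grip"; python3 -c "
from h import *
ob=robot.get_obs();print('collar by tool',SY-tyaw(ob),ob['moment'],ob['q'][5])"
```

```text
position: [0.5892, -0.2779, 0.0705]
ft_force: [3.2, 7.1, 4.3]
grip_width: 0.0138
grip_force: 24.6
position: [0.5894, -0.2779, 0.0705]
ft_force: [3.6, 7.7, 3.0]
grip_width: 0.0142
grip_force: 24.7
collar by tool 1.2489662723406232 [ 1.2671 -0.6854  0.1726] 2.2668045643165207
```

Collar at 1.249 rad by the tool. Release, back off and verify.

```bash
python3 nudge.py '{"deltas": [[0, 0, 0, 0], [0, 0, 0, 0], [0, 0, 0, 0], [0, 0, 0, 0], [0, 0, 0, 0], [0, 0, -0.02, 0], [0, 0, -0.03, 0], [0, 0, -0.04, 0], [0, 0, -0.04, 0], [-0.03, 0.0, -0.02, 0], [-0.03, 0, 0, 0], [0, 0, 0, 0], [0, 0, 0, 0], [0, 0, 0, 0]]}' 0.045|grep -E "time|pos|ft|wid"; python3 g.py; python3 - <<'E'
from h import *
c=robot.camera("scene")
T=cv2.inRange(hsv(c),(15,80,60),(35,255,255))
for b in blobs(T,200,2000,(195,215,245,265)): print("block in scene",np.round(b[:3]),plane(c,[b[:2]],.02)[0])
c=robot.camera("top")
for nm,z in(("c0",0),):
    o=np.load("c0.npz",allow_pickle=True)["t"].item()
    df=cv2.absdiff(c["img"],o["img"]).max(2);print([(np.round(b[:3])) for b in blobs((df>60).astype(np.uint8)*255,40,90000)])
for b in blobs(cv2.inRange(hsv(c),(15,80,60),(35,255,255)),100,2000,(310,240,360,290)): print("block top",np.round(b[:3]),plane(c,[b[:2]],.03)[0])
E
```

```text
time: 63.72
position: [0.5721, -0.2229, 0.2193]
ft_force: [0.5, 0.4, -0.3]
grip_width: 0.0452
wrist guard edge x 0.069 y from -0.114 to -0.024 centre -0.0690
wrist guard edge x -0.069 y from -0.114 to 0.072 centre -0.0210
wrist grip [ 0.0008 -0.1855  0.114 ] 1225 axis yaw in station -1.232
wrist red [254. 202. 134.] [ 0.0001 -0.1226  0.11  ]
wrist red [320. 144.  91.] [-0.0364 -0.1873  0.11  ]
top guard edge x 0.069 y from -0.110 to 0.114 centre 0.0020
top guard edge x -0.069 y from -0.114 to 0.113 centre -0.0005
top red [364. 204.  11.] [ 0.0011 -0.1234  0.11  ]
block in scene [219. 239. 356.] [ 0.4341 -0.1561  0.02  ]
[array([299., 417.,  42.]), array([541., 408., 719.]), array([ 410.,  408., 1394.]), array([265., 398., 279.]), array([153., 403., 895.]), array([423., 376.,  66.]), array([436., 363., 176.]), array([237., 359.,  68.]), array([420., 352., 138.]), array([ 280.,  362., 1548.]), array([189., 344., 760.]), array([227., 275., 128.]), array([281., 270., 201.]), array([334., 266., 435.]), array([366., 223.,  59.]), array([273., 199., 148.]), array([447., 184., 271.]), array([  368.,   254., 15737.]), array([ 229.,  193., 3008.]), array([408., 176.,  57.]), array([ 381.,  174., 1447.])]
block top [334. 266. 496.] [ 0.4306 -0.1505  0.03  ]
```

```bash
python3 -c "
from rig import robot
print(robot.hand_in())"
```

```text
the job is handed in; nothing more can be done
None
```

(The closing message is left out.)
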